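Load the pot drying rack and set its dial

ROBOT

A 7-joint arm with a two-finger parallel gripper is mounted at the origin on the work surface. World frame = base frame: x ahead of the robot, y to its left, z up, the work surface at z = 0. Lengths are in m, angles in rad, forces in N, time in s.
With the tool pointing down it reaches from about 0.425 to 0.925 m from the base axis. Payload 6.8 kg.
Tool frame: the origin (TCP) lies at the centre of the arm's flange, where the gripper is bolted on; the fingertips stand 173 mm ahead of it and the grasp point (between the pads) lies 155 mm ahead of it (finger_overhang is the distance from the TCP to the fingertips, in m); y points along the fingers, z is the direction in which the jaws open and shut, and the axes are right-handed (so a half turn about y gives the same grasp; the last joint's range is limited). The gripper opens to 85 mm and grips with 20 to 120 N. Pads are 22 mm wide; open, the fingers measure 114 mm over their backs; the gripper's body (76 mm by 85 mm) begins 54 mm behind the grasp point. The pads swing forward as they close: fully open they stand 13 mm farther back than shut.
Start: joints at [1.189, 0.477, 0.022, 1.555, -0.011, 1.109, -0.083], TCP at [0.183, -0.65, 0.405] pointing down, gripper open.
Joint ranges: [-2.96, 2.96], [-0.34, 2.1], [-1.41, 1.46], [0.24, 2.44], [-1.37, 4.51], [0.17, 1.92], [-2.96, 2.96]. Speed limits (rad/s): [2.39, 2.39, 3.14, 3.14, 3.14, 3.14, 3.14].

INTERFACE

Orientations are given as a rotation vector (axis times angle).
In Python, from bench import get_obs, grab_frame, hand_in, finger_overhang gives the robot as it stands. The module is installed in compiled form; this text tells all that it offers.
- The arm moves only by the shell command python3 -m jog 'ROWS' [FORCE]. ROWS is JSON, a list of rows, each a list of 3 entries, a list of its own where there are three numbers: the shift along the tool's x, y, z in cm, then the turn about the tool's y in rad, then the gripper command: -1 is fully open, 1 is shut, values between are in proportion. In form: [[[x, y, z], twist, gripper], ...]. A call has 1 to 10 rows; each row is the pose to reach, as a shift and turn from the pose commanded when the call began, along the tool's axes at that moment; what a row does not reach only later rows make up. A row lasts 1/8 s, in which the tool goes at most 62.5 mm and 10.7 degrees, less where a joint would pass 70% of its speed; a pose out of reach is approached as far as the arm can. A call with a gripper value outside its range is refused whole. The fingers move at their own pace and stop on an object; FORCE is the grip in N (left out, the last holds). Time passes only in rows, so rows that repeat a pose let the fingers close. It gives the time, the measured TCP pose, the force and the opening at its end, in the units of the state.
- get_obs(): the state, without advancing time (a new reading comes with each control period).
- grab_frame(name): name is "scene" or "top"; returns a dict with "image" (400x640x3 uint8, blue, green, red), "fx", "fy", "cx", "cy" (pixels), "origin" and "rotation" of the camera in the world. Camera axes: x right, y up, looking along -z (the intrinsics and any distortion apply to the point x, -y, -z); pixel columns grow to the right and rows downward; lengths in m; the calibration is good to about 2 mm. A picture is of the moment at which its call begins. There is no depth.
- hand_in(): hands the job in, once; it reports no verdict.
The state is a dict: "clock": time; "joints": joint angles; "qvel": joint speeds; "tau": joint torques, N m; "tcp_pos": TCP position; "orientation": TCP orientation; "contact_force": force on the tool from outside, world axes, zero at the start; "moment": the same for the moment, N m; "grip_width": finger opening in m.
Only numpy, scipy, OpenCV 4.12 (cv2) and the standard library are available. Lean on these libraries where they do the work, as an engineer would, in place of code of your own. Each camera call takes 0.05 s, during which the arm holds its last target.

TASK

First turn the dryer's dial back to off, its white pointer at the white dot, and leave it off while you load. Load every washed pot that stands on the table into the warm-air drying rack, one to a lane in any order: slide each in from the rack's open end so that its saucer lifts the orange gravity catch, far enough for the catch to drop back down behind it. When all are in and held by their catches, turn the dial clockwise until its pointer points at the red mark. Leave the vase, the jar and the brush where they are.

Things in the scene. Friction and masses are not known exactly. Their poses are not given: they have to be found in the camera images.
- pot1_c (a point): blue-glazed bonsai pot with saucer, 90 (x) x 66 (y) x 85 mm high, 0.25 to 0.42 kg, alike after half a turn, upright; this point is its centre, 42.5 mm above its underside. Lowest 18 mm: saucer 90 x 66. Above: body 54 x 34. From 55 to 85 mm up: hollow rim band 64 (x) x 42 (y) mm. Grip it across the 42 mm, fingertips at least 45 mm above its underside to clear rack and catches. May be absent (None)
- pot2_c (a point): pale green (celadon) glazed bonsai pot with saucer, 90 (x) x 66 (y) x 85 mm high, 0.25 to 0.42 kg, alike after half a turn, upright; this point is its centre, 42.5 mm above its underside. Lowest 18 mm: saucer 90 x 66. Above: body 54 x 34. From 55 to 85 mm up: hollow rim band 64 (x) x 42 (y) mm. Grip it across the 42 mm, fingertips at least 45 mm above its underside to clear rack and catches. May be absent (None)
- pot3_c (a point): dark plum glazed bonsai pot with saucer, 90 (x) x 66 (y) x 85 mm high, 0.25 to 0.42 kg, alike after half a turn, upright; this point is its centre, 42.5 mm above its underside. Lowest 18 mm: saucer 90 x 66. Above: body 54 x 34. From 55 to 85 mm up: hollow rim band 64 (x) x 42 (y) mm. Grip it across the 42 mm, fingertips at least 45 mm above its underside to clear rack and catches. May be absent (None)
- pot1: the blue pot (origin at the centre of its underside)
- pot2: the pale green pot (origin at the centre of its underside)
- pot3: the plum pot (origin at the centre of its underside)
- rack: fixed white and aluminium drying rack, 288 x 288 mm; origin on the table under its middle, x = the way into its three lanes. In mm: floor plate 6 thick, x -145 to 143; lanes 72 wide at y -90, 0, 90; dividers 18 wide, x -50 to 98, 32 high, with tapered noses 26 high out to x -84; from x -145 to -84 bare floor plate (lanes open here). Far wall at x 98 stops the saucer, 48 high
- lane1 (a point): where a pot's centre lies when fully home against the stop of lane 1 (x 53, y -90, z 48.5 mm in the rack's frame); axes as the rack's, +x is the way in. With the catch down behind it a pot can stand 0 to 9 mm short of here and up to 3 mm to either side. Lips 28 to 32 mm above the table overhang both sides of the lane from x 10 to 98 (48 mm between them): pots cannot be lowered in, only slid in under them
- lane2 (a point): where a pot's centre lies when fully home against the stop of lane 2 (x 53, y 0, z 48.5 mm in the rack's frame); axes as the rack's, +x is the way in. With the catch down behind it a pot can stand 0 to 9 mm short of here and up to 3 mm to either side. Lips 28 to 32 mm above the table overhang both sides of the lane from x 10 to 98 (48 mm between them): pots cannot be lowered in, only slid in under them
- lane3 (a point): where a pot's centre lies when fully home against the stop of lane 3 (x 53, y 90, z 48.5 mm in the rack's frame); axes as the rack's, +x is the way in. With the catch down behind it a pot can stand 0 to 9 mm short of here and up to 3 mm to either side. Lips 28 to 32 mm above the table overhang both sides of the lane from x 10 to 98 (48 mm between them): pots cannot be lowered in, only slid in under them
- catch1 (a joint): orange gravity catch of lane 1: arm 50 x 9 x 9 mm, hinged at rack x -45, z 36 mm, 29 mm to the +y side of the lane's middle, sloping down to its tip at x 0, z 9 mm. 0 = down (by its own 40 g), grows as it lifts. A saucer sliding in lifts it about 0.33 rad; once the saucer's rear edge is past the tip it drops to 0 and bars the way back. Top 42 mm above the table
- catch2 (a joint): orange gravity catch of lane 2: arm 50 x 9 x 9 mm, hinged at rack x -45, z 36 mm, 29 mm to the +y side of the lane's middle, sloping down to its tip at x 0, z 9 mm. 0 = down (by its own 40 g), grows as it lifts. A saucer sliding in lifts it about 0.33 rad; once the saucer's rear edge is past the tip it drops to 0 and bars the way back. Top 42 mm above the table
- catch3 (a joint): orange gravity catch of lane 3: arm 50 x 9 x 9 mm, hinged at rack x -45, z 36 mm, 29 mm to the +y side of the lane's middle, sloping down to its tip at x 0, z 9 mm. 0 = down (by its own 40 g), grows as it lifts. A saucer sliding in lifts it about 0.33 rad; once the saucer's rear edge is past the tip it drops to 0 and bars the way back. Top 42 mm above the table
- dial_box: grey box 124 x 124 x 45 mm fixed on the table, with the dial on its top and black tick marks around it; origin under its centre
- dial (a joint): black dial on the box: angle in rad, 0 to 4.6, grows clockwise seen from above, stays where it is left (about 0.03 N m to turn)
- dial_grip (a point): point to grip on the dial's axis, 74 mm above the table. The grip is a bar 56 long (along this point's x) x 14 mm thick (y), 50 to 86 mm above the table, on a round skirt of 80 mm diameter, 45 to 50 mm above the table
- dial_pointer (a point): tip of the dial's white pointer on the skirt's rim, 40 mm from the axis along the bar (+x of dial_grip); a white line also runs along the top of the bar's pointer half
- off (a point): the point on the skirt's rim next to the white dot (13 mm wide, on the box) that means off, 40 mm from the axis; the pointer is here at dial angle 0, where the dial has a stop against turning further anticlockwise
- mark (a point): the point on the skirt's rim at which the red mark (a red block 16 x 11 mm fixed on the box outside the skirt, its place on the scale varies) points, 40 mm from the axis; it lies 1.5 to 3.6 rad clockwise of off
- vase: teal glazed vase, 90 mm wide and 120 mm high, loose, bystander; origin under its centre
- jar: jar, 68 mm wide and 90 mm high, loose, bystander; origin under its centre
- brush: brush 180 mm long lying flat, loose, bystander
Not all that is in view belongs to the job. Leave any yellow look-alike of the pot2 alone.

How it is judged:
On the way, in this order (a step that is already met when the one before it is completed fails the run):
1. the dial is turned back to off (horizontal distance between dial_pointer and off below 0.007 m), for 0.2 s.
2. with the dial still off, every pot present stands in a lane with the catches down behind, at rest (((x of pot1_c in the frame of lane1 between -0.014 and 0.01 m and y of pot1_c in the frame of lane1 between -0.009 and 0.009 m and z of pot1_c in the frame of lane1 between -0.008 and 0.008 m and angle between pot1_c's own z axis and vertical below 0.12 rad) or (x of pot1_c in the frame of lane2 between -0.014 and 0.01 m and y of pot1_c in the frame of lane2 between -0.009 and 0.009 m and z of pot1_c in the frame of lane2 between -0.008 and 0.008 m and angle between pot1_c's own z axis and vertical below 0.12 rad) or (x of pot1_c in the frame of lane3 between -0.014 and 0.01 m and y of pot1_c in the frame of lane3 between -0.009 and 0.009 m and z of pot1_c in the frame of lane3 between -0.008 and 0.008 m and angle between pot1_c's own z axis and vertical below 0.12 rad)) and ((x of pot2_c in the frame of lane1 between -0.014 and 0.01 m and y of pot2_c in the frame of lane1 between -0.009 and 0.009 m and z of pot2_c in the frame of lane1 between -0.008 and 0.008 m and angle between pot2_c's own z axis and vertical below 0.12 rad) or (x of pot2_c in the frame of lane2 between -0.014 and 0.01 m and y of pot2_c in the frame of lane2 between -0.009 and 0.009 m and z of pot2_c in the frame of lane2 between -0.008 and 0.008 m and angle between pot2_c's own z axis and vertical below 0.12 rad) or (x of pot2_c in the frame of lane3 between -0.014 and 0.01 m and y of pot2_c in the frame of lane3 between -0.009 and 0.009 m and z of pot2_c in the frame of lane3 between -0.008 and 0.008 m and angle between pot2_c's own z axis and vertical below 0.12 rad)) and ((x of pot3_c in the frame of lane1 between -0.014 and 0.01 m and y of pot3_c in the frame of lane1 between -0.009 and 0.009 m and z of pot3_c in the frame of lane1 between -0.008 and 0.008 m and angle between pot3_c's own z axis and vertical below 0.12 rad) or (x of pot3_c in the frame of lane2 between -0.014 and 0.01 m and y of pot3_c in the frame of lane2 between -0.009 and 0.009 m and z of pot3_c in the frame of lane2 between -0.008 and 0.008 m and angle between pot3_c's own z axis and vertical below 0.12 rad) or (x of pot3_c in the frame of lane3 between -0.014 and 0.01 m and y of pot3_c in the frame of lane3 between -0.009 and 0.009 m and z of pot3_c in the frame of lane3 between -0.008 and 0.008 m and angle between pot3_c's own z axis and vertical below 0.12 rad)) and value of joint each of catch1, catch2, catch3 below 0.07 rad and linear speed of each of pot1, pot2, pot3 below 0.02 m/s and horizontal distance between dial_pointer and off below 0.007 m), for 0.3 s.
3. then the dial's pointer is at the red mark (horizontal distance between dial_pointer and mark below 0.0055 m), for 0.2 s.
At the end, for the whole second after the job is handed in: Every pot present stands upright in a lane of the rack, its centre at most 14 mm short of the lane's home point and within 9 mm of its middle line; all three catches are down (below 0.07 rad); the dial's pointer tip is within 5.5 mm (about 8 degrees) of the mark; everything at rest (((x of pot1_c in the frame of lane1 between -0.014 and 0.01 m and y of pot1_c in the frame of lane1 between -0.009 and 0.009 m and z of pot1_c in the frame of lane1 between -0.008 and 0.008 m and angle between pot1_c's own z axis and vertical below 0.12 rad) or (x of pot1_c in the frame of lane2 between -0.014 and 0.01 m and y of pot1_c in the frame of lane2 between -0.009 and 0.009 m and z of pot1_c in the frame of lane2 between -0.008 and 0.008 m and angle between pot1_c's own z axis and vertical below 0.12 rad) or (x of pot1_c in the frame of lane3 between -0.014 and 0.01 m and y of pot1_c in the frame of lane3 between -0.009 and 0.009 m and z of pot1_c in the frame of lane3 between -0.008 and 0.008 m and angle between pot1_c's own z axis and vertical below 0.12 rad)) and ((x of pot2_c in the frame of lane1 between -0.014 and 0.01 m and y of pot2_c in the frame of lane1 between -0.009 and 0.009 m and z of pot2_c in the frame of lane1 between -0.008 and 0.008 m and angle between pot2_c's own z axis and vertical below 0.12 rad) or (x of pot2_c in the frame of lane2 between -0.014 and 0.01 m and y of pot2_c in the frame of lane2 between -0.009 and 0.009 m and z of pot2_c in the frame of lane2 between -0.008 and 0.008 m and angle between pot2_c's own z axis and vertical below 0.12 rad) or (x of pot2_c in the frame of lane3 between -0.014 and 0.01 m and y of pot2_c in the frame of lane3 between -0.009 and 0.009 m and z of pot2_c in the frame of lane3 between -0.008 and 0.008 m and angle between pot2_c's own z axis and vertical below 0.12 rad)) and ((x of pot3_c in the frame of lane1 between -0.014 and 0.01 m and y of pot3_c in the frame of lane1 between -0.009 and 0.009 m and z of pot3_c in the frame of lane1 between -0.008 and 0.008 m and angle between pot3_c's own z axis and vertical below 0.12 rad) or (x of pot3_c in the frame of lane2 between -0.014 and 0.01 m and y of pot3_c in the frame of lane2 between -0.009 and 0.009 m and z of pot3_c in the frame of lane2 between -0.008 and 0.008 m and angle between pot3_c's own z axis and vertical below 0.12 rad) or (x of pot3_c in the frame of lane3 between -0.014 and 0.01 m and y of pot3_c in the frame of lane3 between -0.009 and 0.009 m and z of pot3_c in the frame of lane3 between -0.008 and 0.008 m and angle between pot3_c's own z axis and vertical below 0.12 rad)) and value of joint each of catch1, catch2, catch3 below 0.07 rad and linear speed of each of pot1, pot2, pot3 below 0.02 m/s and horizontal distance between dial_pointer and mark below 0.0055 m and velocity of joint dial between -0.05 and 0.05 rad/s); the robot touches nothing.
It fails at once if the vase is shoved more than 4 cm (distance of vase from where it was at the start of the episode above 0.04 m).
It fails at once if the jar is shoved more than 4 cm (distance of jar from where it was at the start of the episode above 0.04 m).
It fails at once if the brush is shoved more than 4 cm (distance of brush from where it was at the start of the episode above 0.04 m).
Of pot1, pot2, pot3 only 2 to 3 are there at a start; the rules pass over those that are not, and their reading is None.
At some moment in a run one of pot1, pot2, pot3 may be knocked a few centimetres aside while the robot is not near it.
Once in a run the grip may slacken for a moment while it holds something.
It also fails if it takes over 210 s, if anything falls off the work surface, if the arm or the gripper's body presses on something with over 40 N, if the wrist force passes 120 N, or if a joint passes its speed limit or range.

## Working session

There is one attempt and no reset: what is moved stays moved. The work goes in short steps, Python scripts to look and compute and a shell command to move; the robot and the scene stay as the last step left them, time stands still between calls to the robot, and variables do not carry over. Pictures are saved under pics/ and viewed, and the job is handed in when it is done.

```bash
mkdir -p pics; ls
python3 - <<'E'
from bench import *
import cv2
print(get_obs()); print(finger_overhang)
for n in("scene","top"):
    f=grab_frame(n); cv2.imwrite(f"pics/{n}0.png",f["image"]); f.pop("image"); print(f)
E
```

```text
pics
{'clock': 0.0, 'joints': array([ 1.18892121,  0.47782076,  0.02233688,  1.55646332, -0.01150406,
        1.10930535, -0.08307885]), 'qvel': array([ 3.57073349e-04,  1.16186830e-03,  2.11152010e-03,  1.01621015e-03,
       -6.83926243e-05,  5.45221483e-04, -7.56367255e-04]), 'tau': array([ 4.33099049e-04, -5.96450830e+01,  1.60815116e+00, -2.81195426e+01,
        1.24241039e-02,  9.47232504e-03, -1.76482956e-06]), 'tcp_pos': array([ 0.18243291, -0.64958938,  0.4037065 ]), 'orientation': array([-0.28629385,  2.077004  , -2.07317507]), 'contact_force': array([-0.19692967, -0.5116635 ,  0.47575865]), 'moment': array([-0.03751075, -0.01090032,  0.02451659]), 'grip_width': 0.08587709837780579}
0.1734
{'fx': 429.8748740214015, 'fy': 429.8748740214015, 'cx': 314.9167834733752, 'cy': 200.20141235330655, 'origin': array([1.06875093, 0.92841145, 0.77258534]), 'rotation': array([0.33129441, 1.29195174, 2.32369994])}
{'fx': 456.1258382003189, 'fy': 456.1258382003189, 'cx': 315.1664633463569, 'cy': 197.80303708787616, 'origin': array([ 0.34420493, -0.01035741,  1.34328671]), 'rotation': array([ 0.10899267, -0.14109799, -1.55989896])}
```

View pics/scene0.png

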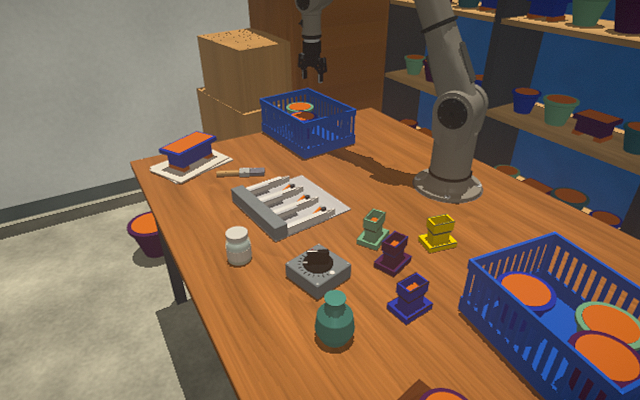

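View pics/top0.png

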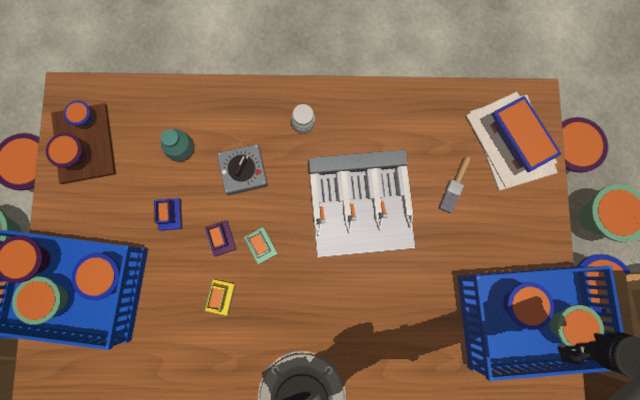

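The top view shows the three pots: blue (165,213), plum (219,238) and celadon (260,245). It also shows the yellow look-alike (219,297), the dial (241,168) and the rack (361,203), open toward the robot. Next I'll zoom in.

```bash
cat > h.py <<'E'
from bench import *
import cv2, numpy as np
from scipy.spatial.transform import Rotation as R
def grab(n):
    return grab_frame(n)
def unproj(f,uv,z):
    uv=np.atleast_2d(np.array(uv,float)); 
    d=np.c_[(uv[:,0]-f['cx'])/f['fx'],-(uv[:,1]-f['cy'])/f['fy'],-np.ones(len(uv))]
    d=R.from_rotvec(f['rotation']).apply(d); o=f['origin']
    t=(z-o[2])/d[:,2]; return o+d*t[:,None]
def proj(f,P):
    P=np.atleast_2d(np.array(P,float)); c=R.from_rotvec(f['rotation']).inv().apply(P-f['origin'])
    return np.c_[f['cx']+f['fx']*c[:,0]/-c[:,2], f['cy']-f['fy']*c[:,1]/-c[:,2]]
def crop(f,x0,y0,x1,y1,s,name):
    c=f['image'][y0:y1,x0:x1]; cv2.imwrite('pics/'+name,cv2.resize(c,None,fx=s,fy=s,interpolation=cv2.INTER_CUBIC))
def st():
    o=get_obs(); r=R.from_rotvec(o['orientation']).as_matrix()
    print('t',o['clock'],'tcp',o['tcp_pos'].round(4),'F',o['contact_force'].round(1),'w',round(o['grip_width'],4)); print('axes x,y,z',r[:,0].round(3),r[:,1].round(3),r[:,2].round(3)); print('q',o['joints'].round(2)); return o
E
python3 - <<'E'
from h import *
f=grab('top'); s=grab('scene')
crop(f,205,130,285,190,10,'dial0.png'); crop(f,145,190,285,260,5,'pots0.png'); crop(f,300,140,425,265,4,'rack0.png'); crop(s,280,235,360,300,9,'dials0.png')
E
```

```text
(no output)
```

View pics/dial0.png

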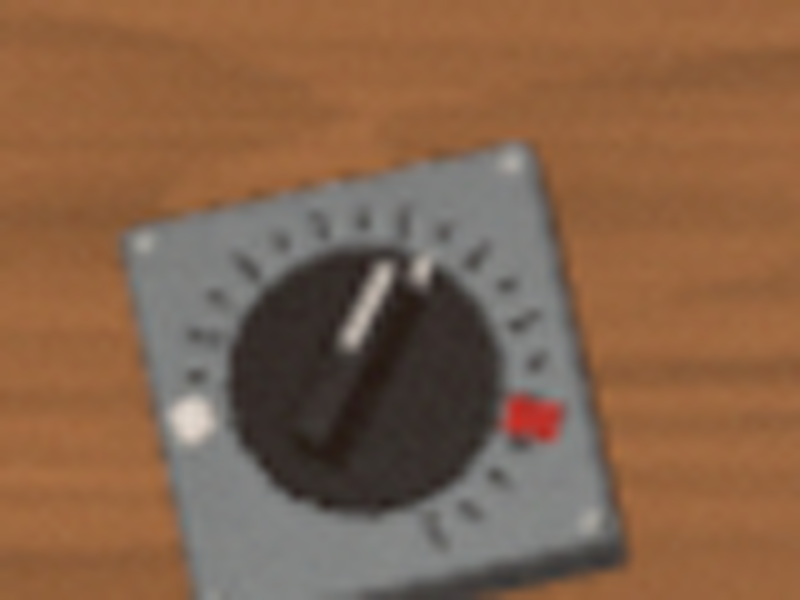

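View pics/pots0.png

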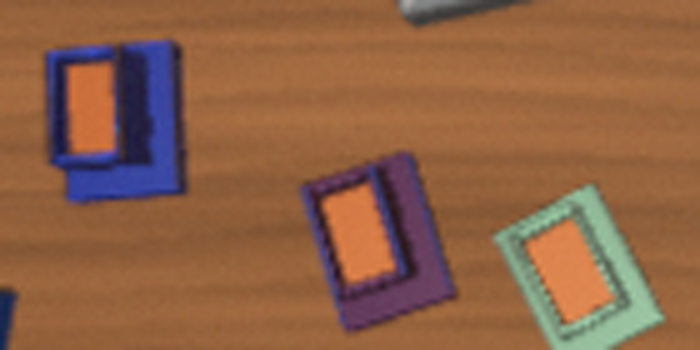

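View pics/rack0.png

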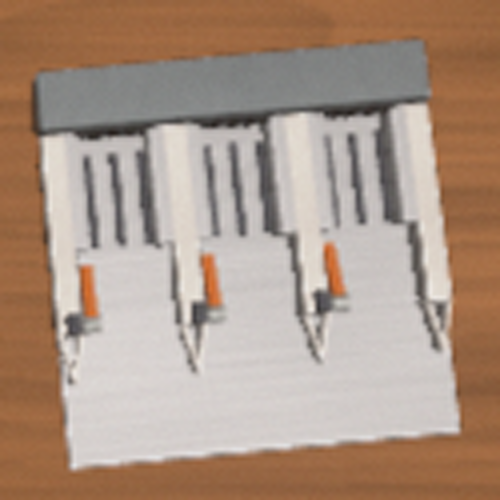

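View pics/dials0.png

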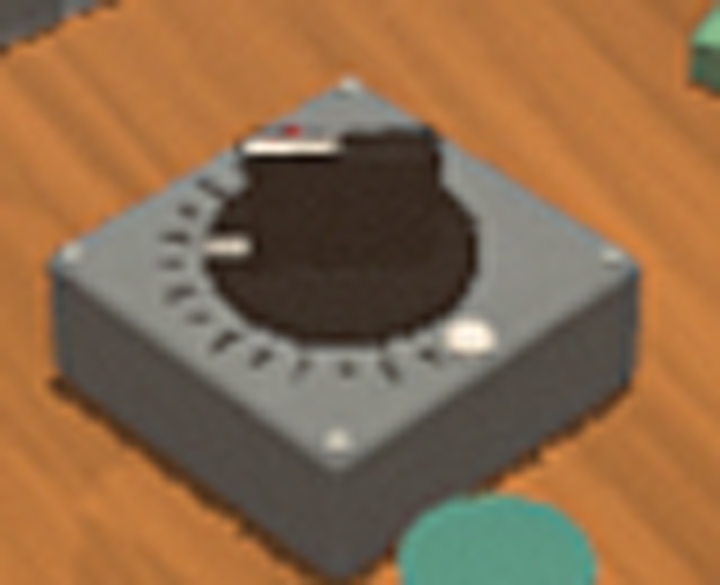

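```bash
cat > fit.py <<'E'
from h import *
from scipy.optimize import least_squares
def fit(f,pts,uv,g):
    pts=np.array(pts,float); uv=np.array(uv,float)
    def res(p):
        c,s=np.cos(p[2]),np.sin(p[2]); W=np.c_[p[0]+c*pts[:,0]-s*pts[:,1],p[1]+s*pts[:,0]+c*pts[:,1],pts[:,2]]
        return (proj(f,W)-uv).ravel()
    r=least_squares(res,g); return r.x,np.abs(r.fun).max()
def cp(x0,y0,s,uv): return np.array([x0,y0])+(np.array(uv,float)+.5)/s-.5
E
python3 - <<'E'
from fit import *
f=grab('top')
uv=cp(300,140,4,[[72,467],[460,432],[38,133],[430,95]])
x,e=fit(f,[[-.145,.144,.006],[-.145,-.144,.006],[.098,.144,.048],[.098,-.144,.048]],uv,[.6,-.1,.0]); print('rack',x,e)
c=unproj(f,cp(205,130,10,[[366,380]]),.05)[0]; print('dial',c)
for n,p in dict(off=[192,418],red=[533,418],ptr=[424,270],line0=[347,345],line1=[388,265]).items():
    z=.086 if 'line' in n else (.045 if n=='off' else .05)
    w=unproj(f,cp(205,130,10,[p]),z)[0]; d=w-c; print(n,w.round(4),np.hypot(d[0],d[1]).round(4),'ang',np.arctan2(d[1],d[0]).round(3))
# box corners z=.045
x,e=fit(f,[[.062,.062,.045],[.062,-.062,.045],[-.062,-.062,.045]],cp(205,130,10,[[122,237],[530,143],[622,555]]),[.65,.2,0]);print('box',x,e)
def pot(n,s,r,g):  # corners order: FL,FR(+x -y),BR
    # corners in local: long axis x. 
    S={'FL':[.045,.033],'FR':[.045,-.033],'BR':[-.045,-.033],'BL':[-.045,.033]}; Q={'FL':[.032,.021],'FR':[.032,-.021],'BR':[-.032,-.021],'BL':[-.032,.021]}
    P=[];U=[]
    for k,v in s.items(): P.append(S[k]+[.018]);U.append(v)
    for k,v in r.items(): P.append(Q[k]+[.085]);U.append(v)
    x,e=fit(f,P,cp(145,190,5,U),g); print(n,x.round(4),e.round(2))
pot('blue',dict(FR=(177,41),BR=(187,193),BL=(68,203)),dict(FL=(46,51),FR=(115,45)),[.5,.4,0])
pot('plum',dict(FR=(411,153),BR=(456,297),BL=(347,330)),dict(FL=(303,188),FR=(376,164),BR=(410,275),BL=(340,298)),[.5,.3,.2])
pot('celadon',dict(FR=(596,184),BR=(663,321),FL=(494,237)),dict(FL=(510,238),FR=(573,205),BR=(626,305),BL=(566,338)),[.5,.2,.2])
st()
E
```

```text
rack [ 0.54422429 -0.17211131  0.10421868] 0.5870121393566592
dial [0.63898375 0.17838134 0.05      ]
off [0.6283 0.229  0.045 ] 0.0517 ang 1.778
red [0.6282 0.1299 0.05  ] 0.0497 ang -1.789
ptr [0.6719 0.1626 0.05  ] 0.0365 ang -0.447
line0 [0.6408 0.1788 0.086 ] 0.0019 ang 0.212
line1 [0.6641 0.168  0.086 ] 0.0272 ang -0.393
box [0.63609285 0.17819334 0.23221674] 0.4944318252064477
blue [0.5065 0.3879 0.1119] 1.22
plum [0.4383 0.2361 0.3294] 0.83
celadon [0.4171 0.1199 0.499 ] 1.08
t 0.25 tcp [ 0.1825 -0.6498  0.4042] F [ 0.2  0.3 -0.7] w 0.0856
axes x,y,z [-0.963 -0.27   0.   ] [-0.     0.001 -1.   ] [ 0.27  -0.963 -0.001]
q [ 1.19  0.48  0.02  1.56 -0.01  1.11 -0.08]
```

```bash
cat > go.py <<'E'
import sys
from h import *
x,y,z,a=map(float,sys.argv[1:5])  # TCP target, tool z world angle
o=st(); r=R.from_rotvec(o['orientation']).as_matrix()
d=r.T@(np.array([x,y,z])-o['tcp_pos']); a0=np.arctan2(r[1,2],r[0,2])
t=-((a-a0+np.pi)%(2*np.pi)-np.pi)
print('a0',a0.round(3),'shift cm',(d*100).round(2),'twist',t.round(3))
E
python3 go.py .638 .178 .40 -2.0
```

```text
t 0.25 tcp [ 0.1825 -0.6498  0.4042] F [ 0.2  0.3 -0.7] w 0.0856
axes x,y,z [-0.963 -0.27   0.   ] [-0.     0.001 -1.   ] [ 0.27  -0.963 -0.001]
q [ 1.19  0.48  0.02  1.56 -0.01  1.11 -0.08]
a0 -1.297 shift cm [-66.23   0.47 -67.38] twist 0.703
```

```bash
python3 -m jog '[[[-5,0,-5],0.05,-1],[[-10,0,-10],0.1,-1],[[-14,0,-14],0.15,-1],[[-18,0,-18],0.2,-1],[[-22,0,-22],0.25,-1],[[-26,0,-26],0.3,-1],[[-30,0,-30],0.35,-1],[[-34,0,-34],0.4,-1],[[-38,0,-38],0.45,-1],[[-42,0,-42],0.5,-1]]'; python3 go.py .638 .178 .40 -2.0
```

```text
clock: 1.5
tcp_pos: [0.4739, -0.1303, 0.405]
orientation: [-0.241, -2.101, 2.101]
contact_force: [0.8, -0.9, 0.4]
grip_width: 0.0855
t 1.5 tcp [ 0.4739 -0.1303  0.405 ] F [ 0.8 -0.9  0.4] w 0.0855
axes x,y,z [-0.974  0.226 -0.001] [ 0.001 -0.    -1.   ] [-0.226 -0.974  0.   ]
q [ 0.36  0.19 -0.25  1.97  0.05  0.99 -1.71]
a0 -1.799 shift cm [ -9.01   0.5  -33.75] twist 0.201
```

```bash
python3 -m jog '[[[-1,0,-4],0.02,-1],[[-2,0,-8],0.05,-1],[[-3,0,-12],0.07,-1],[[-5,0,-17],0.1,-1],[[-6,0,-22],0.13,-1],[[-7,0,-26],0.16,-1],[[-8,0,-30],0.18,-1],[[-9,0.5,-33.7],0.2,-1],[[-9,0.5,-33.7],0.2,-1]]'; python3 go.py .638 .178 .26 -2.0
```

```text
clock: 2.62
tcp_pos: [0.6366, 0.1798, 0.3988]
orientation: [-0.424, -1.99, 1.987]
contact_force: [-0.5, -1.5, 0.5]
grip_width: 0.0856
t 2.625 tcp [0.6366 0.1798 0.3988] F [-0.5 -1.5  0.5] w 0.0856
axes x,y,z [-0.912  0.409  0.002] [-0.001  0.002 -1.   ] [-0.409 -0.912 -0.001]
q [-0.14  0.48 -0.32  1.58  0.16  1.11 -2.49]
a0 -1.992 shift cm [-0.23 13.88  0.13] twist 0.008
```

```bash
python3 -m jog '[[[-0.2,4,0.1],0,-1],[[-0.2,8,0.1],0,-1],[[-0.2,12,0.1],0,-1],[[-0.2,15,0.1],0,-1],[[-0.2,16.6,0.1],0,-1],[[-0.2,16.6,0.1],0,-1],[[-0.2,16.6,0.1],0,1],[[-0.2,16.6,0.1],0,1],[[-0.2,16.6,0.1],0,1],[[-0.2,16.6,0.1],0,1]]' 40; python3 go.py .638 .178 .232 -2.0
python3 - <<'E'
from h import *
f=grab('scene'); crop(f,260,180,380,300,5,'a1.png')
E
```

```text
clock: 3.88
tcp_pos: [0.6396, 0.179, 0.2353]
orientation: [-0.434, -2.001, 1.979]
contact_force: [7.2, 7.6, -5.4]
grip_width: 0.0132
t 3.875 tcp [0.6396 0.179  0.2353] F [ 7.2  7.6 -5.4] w 0.0132
axes x,y,z [-0.911  0.411 -0.004] [ 0.008  0.009 -1.   ] [-0.411 -0.911 -0.012]
q [-0.16  0.66 -0.29  1.69  0.23  0.81 -2.55]
a0 -1.995 shift cm [0.1  0.33 0.16] twist 0.005
```

View pics/a1.png

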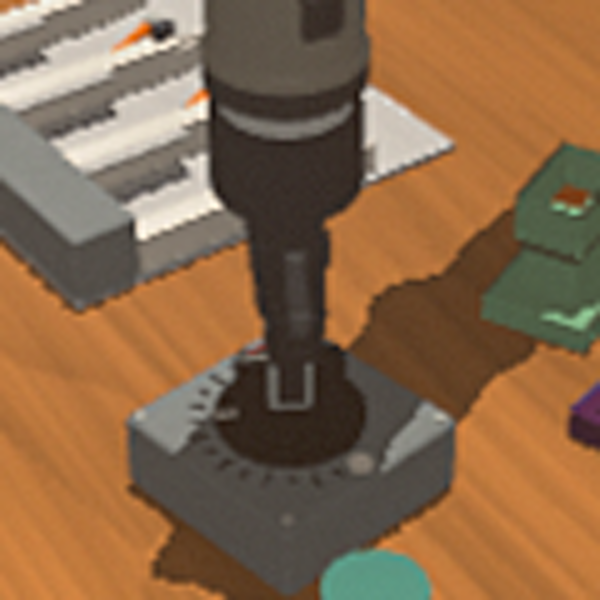

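The bar is gripped: the jaws read 13 mm and the fingers straddle it. Now I'll turn it anticlockwise.

```bash
python3 -m jog '[[[0,0,0],-0.16,1],[[0,0,0],-0.32,1],[[0,0,0],-0.48,1],[[0,0,0],-0.64,1],[[0,0,0],-0.8,1],[[0,0,0],-0.96,1],[[0,0,0],-1.12,1],[[0,0,0],-1.28,1],[[0,0,0],-1.44,1],[[0,0,0],-1.6,1]]'; python3 go.py .638 .178 .232 0.23
```

```text
clock: 5.18
tcp_pos: [0.6392, 0.1801, 0.2353]
orientation: [-0.987, 1.491, -1.481]
contact_force: [7.5, 15.1, -9.4]
grip_width: 0.0135
t 5.175 tcp [0.6392 0.1801 0.2353] F [ 7.5 15.1 -9.4] w 0.0135
axes x,y,z [-0.378 -0.926 -0.014] [ 0.007  0.012 -1.   ] [ 0.926 -0.378  0.002]
q [ 0.09  0.74 -0.67  1.68  0.55  0.91 -1.18]
a0 -0.388 shift cm [ 0.24  0.33 -0.03] twist -0.618
```

```bash
python3 -m jog '[[[-0.2,0,0],-0.15,1],[[-0.2,0,0],-0.3,1],[[-0.2,0,0],-0.45,1],[[-0.2,0,0],-0.55,1],[[-0.2,0,0],-0.63,1],[[-0.2,0,0],-0.66,1],[[-0.2,0,0],-0.66,1]]'; python3 go.py .638 .178 .232 0.23; python3 -c "
from h import *
print(get_obs()['moment'])
f=grab('scene'); crop(f,260,200,380,300,6,'a2.png')"
```

```text
clock: 6.05
tcp_pos: [0.6391, 0.1806, 0.2352]
orientation: [-1.313, 1.013, -1.009]
contact_force: [2.4, 12.7, -2.3]
grip_width: 0.0134
t 6.05 tcp [0.6391 0.1806 0.2352] F [ 2.4 12.7 -2.3] w 0.0134
axes x,y,z [ 0.261 -0.965 -0.008] [ 0.004  0.01  -1.   ] [0.965 0.261 0.006]
q [ 0.17  0.79 -0.81  1.67  0.66  0.97 -0.61]
a0 0.264 shift cm [ 0.22  0.32 -0.18] twist 0.034
[ 2.42916064 -0.60943816 -0.78635382]
```

View pics/a2.png

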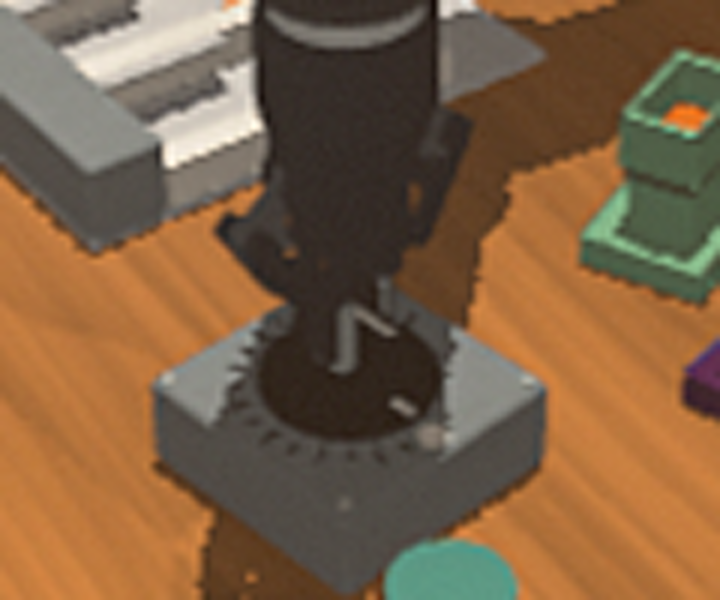

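The pointer meets the white dot, and the moment of -0.8 N m shows it is against the stop. I'll release and lift.

```bash
python3 -m jog '[[[0,0,0],0,-1],[[0,0,0],0,-1],[[0,0,0],0,-1],[[0,-4,0],0,-1],[[0,-9,0],0,-1],[[0,-14,0],0,-1],[[0,-18,0],0,-1],[[0,-18,0],0,-1]]'; python3 go.py .417 .12 .40 -1.07;python3 -c "
from h import *
f=grab('scene'); crop(f,260,200,380,300,6,'a3.png')
f=grab('top'); crop(f,130,120,440,270,2.5,'a3t.png')"
```

```text
clock: 7.1
tcp_pos: [0.6393, 0.177, 0.4177]
orientation: [-1.317, 1.01, -1.016]
contact_force: [0.6, 0.5, -0.5]
grip_width: 0.0857
t 7.1 tcp [0.6393 0.177  0.4177] F [ 0.6  0.5 -0.5] w 0.0857
axes x,y,z [ 0.259 -0.966 -0.   ] [ 0.006  0.002 -1.   ] [0.966 0.259 0.006]
q [ 0.24  0.61 -0.92  1.53  0.5   1.25 -0.48]
a0 0.262 shift cm [ -0.27   1.62 -22.96] twist 1.332
```

View pics/a3.png

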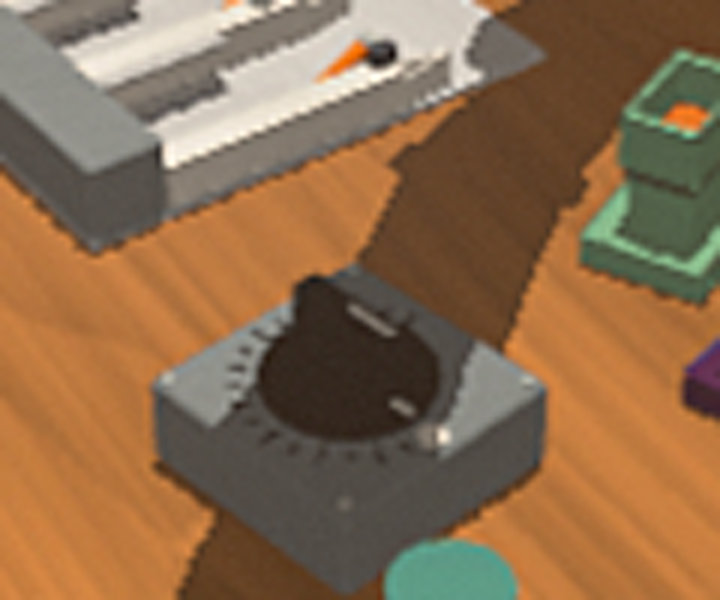

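View pics/a3t.png

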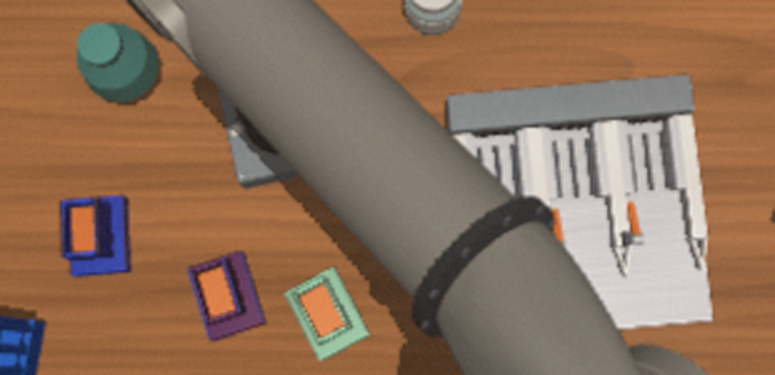

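The dial is off, with the pointer at the dot. Next is the celadon pot. I'm going above it and refining the rack pose with both cameras once the arm is clear.

```bash
python3 -m jog '[[[0,0,-3],0.15,-1],[[0,0,-6],0.3,-1],[[0,0,-9],0.45,-1],[[0,0,-12],0.6,-1],[[-0.1,0.5,-15],0.75,-1],[[-0.2,1,-18],0.9,-1],[[-0.3,1.6,-21],1.05,-1],[[-0.3,1.6,-23],1.2,-1],[[-0.3,1.6,-23],1.33,-1],[[-0.3,1.6,-23],1.33,-1]]'; python3 go.py .417 .12 .32 -1.07;python3 -c "
from h import *
f=grab('scene'); crop(f,220,140,400,280,4.4,'a4.png')
f=grab('top'); crop(f,130,120,440,270,2.5,'a4t.png')"
```

```text
clock: 8.45
tcp_pos: [0.4154, 0.1189, 0.3967]
orientation: [-0.502, 1.939, -1.94]
contact_force: [-0.6, -0.1, -1.0]
grip_width: 0.0854
t 8.45 tcp [0.4154 0.1189 0.3967] F [-0.6 -0.1 -1. ] w 0.0854
axes x,y,z [-0.875 -0.483  0.002] [-0.002 -0.001 -1.   ] [ 0.483 -0.875 -0.   ]
q [ 0.33  0.16 -0.81  2.07  0.14  0.97 -1.62]
a0 -1.066 shift cm [-0.21  7.67 -0.02] twist 0.004
```

View pics/a4.png

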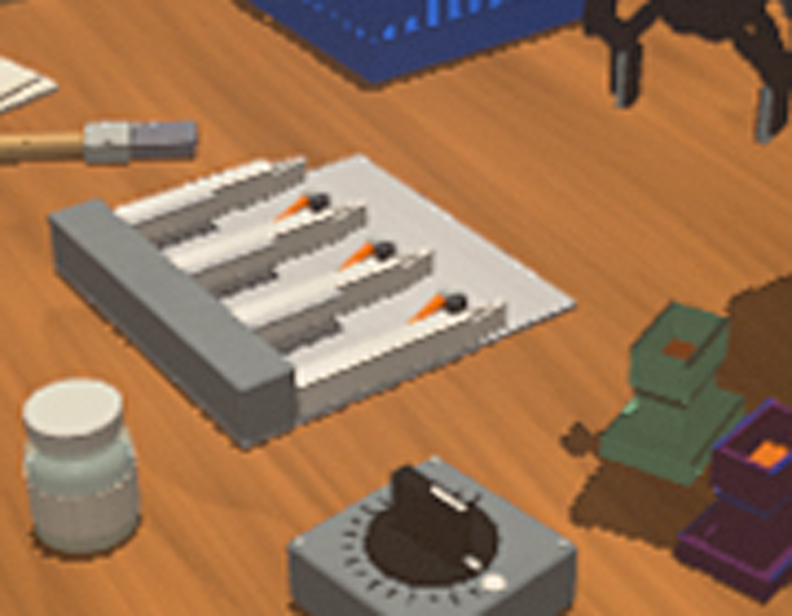

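View pics/a4t.png

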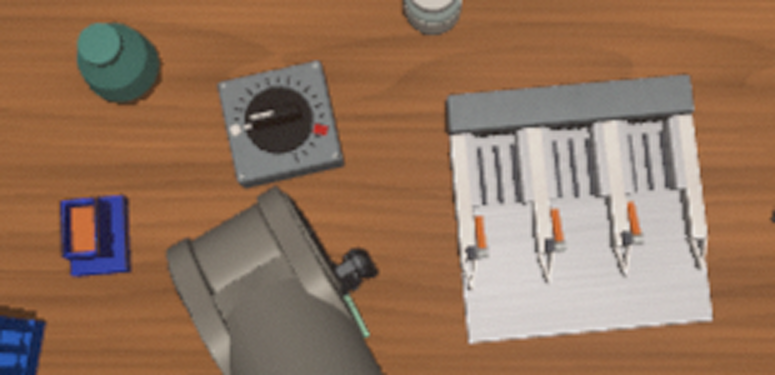

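Run:
```python
from fit import *
s=grab('scene'); t=grab('top')
crop(t,305,145,420,260,6.9,'r_t.png'); crop(s,225,170,355,245,6.1,'r_s.png')
```

```text
(no output)
```

View pics/r_t.png

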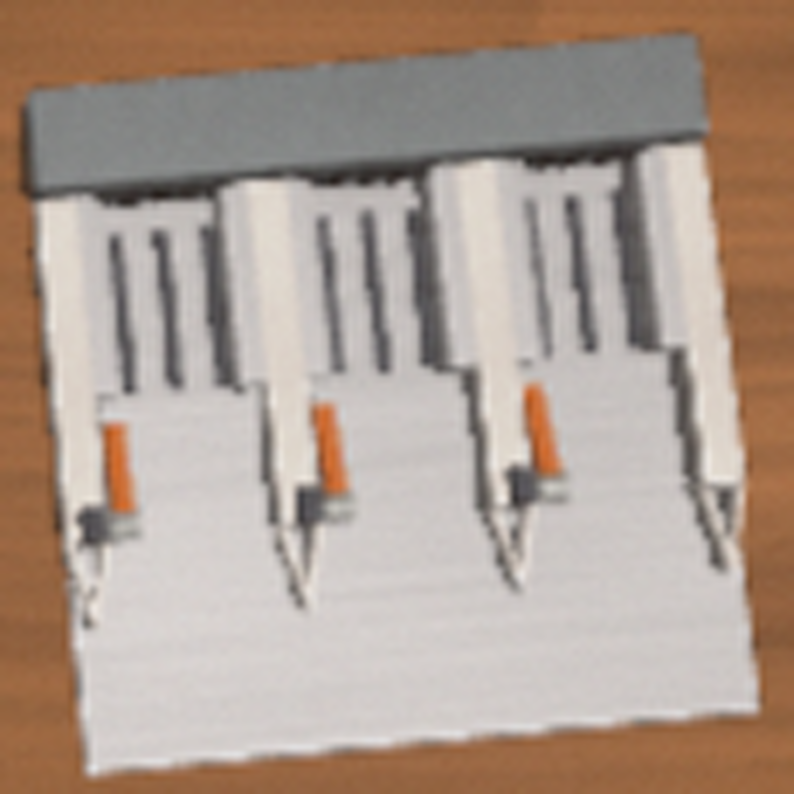

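View pics/r_s.png

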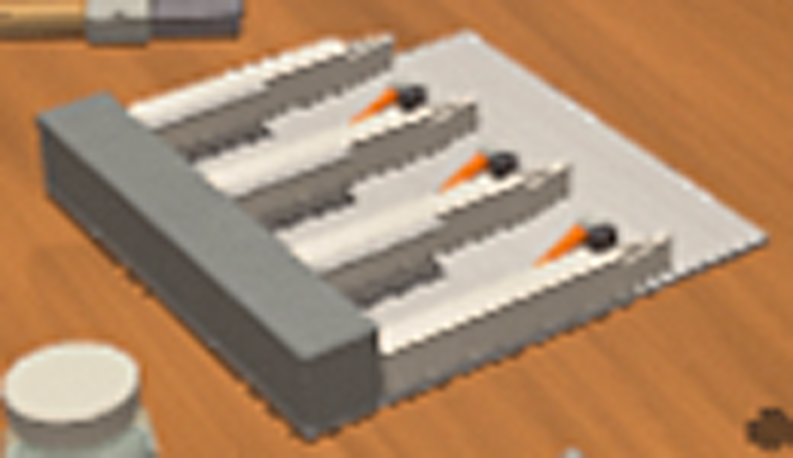

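Run:
```python
from fit import *
s=grab('scene'); t=grab('top')
F=[[-.145,.144,.006],[-.145,-.144,.006],[.098,.144,.048],[.098,-.144,.048]]
N=[[-.084,.135,.026],[-.084,.045,.026],[-.084,-.045,.026],[-.084,-.135,.026]]
ut=cp(305,145,6.9,[[88,775],[758,710],[35,197],[708,132],[90,625],[305,605],[517,588],[723,570]])
us=cp(225,170,6.1,[[768,238],[470,30],[380,330],[118,95],[670,238],[569,167],[477,103],[392,38]])
P=np.array(F+N)
for idx in ([0,1,2,3],range(8)):
    idx=list(idx)
    for lab,fs in (('top',[(t,ut)]),('scene',[(s,us)]),('both',[(t,ut),(s,us)])):
        def res(p):
            c,sn=np.cos(p[2]),np.sin(p[2]); Q=P[idx]; W=np.c_[p[0]+c*Q[:,0]-sn*Q[:,1],p[1]+sn*Q[:,0]+c*Q[:,1],Q[:,2]]
            return np.concatenate([(proj(f,W)-u[idx]).ravel() for f,u in fs])
        r=least_squares(res,[.54,-.17,.1]); print(lab,len(idx),r.x.round(4),np.abs(r.fun).max().round(2), r.fun.round(1))
```

```text
top 4 [ 0.5435 -0.1722  0.1035] 0.43 [-0.2  0.3  0.4  0.1 -0.4 -0.4  0.1  0. ]
scene 4 [ 0.5468 -0.1607  0.0889] 1.7 [ 0.8  0.3  0.6  0.1  0.3  0.  -1.7 -1. ]
both 4 [ 0.5436 -0.1699  0.0985] 2.2 [-1.2  0.  -0.6  0.3 -1.  -0.7 -0.5  0.2  0.1 -1.6 -0.4 -1.1  0.4 -1.9
 -2.1 -2.2]
top 8 [ 0.5434 -0.1712  0.0998] 0.91 [-0.7  0.2 -0.   0.3 -0.6 -0.6 -0.   0.2  0.3  0.2  0.1  0.2  0.1 -0.2
  0.9 -0.4]
scene 8 [ 0.5479 -0.16    0.0904] 1.96 [ 0.6  0.4  0.3  0.3  0.2  0.2 -2.  -0.8  0.2  0.1  0.2 -0.2  0.2 -0.7
  0.2 -0.1]
both 8 [ 0.5438 -0.1692  0.0965] 2.17 [-1.6 -0.1 -0.9  0.3 -1.2 -0.9 -0.6  0.2 -0.5 -0.1 -0.7  0.  -0.7 -0.3
  0.1 -0.4  0.1 -1.4 -0.3 -1.   0.3 -1.7 -2.  -2.1 -0.2 -1.7 -0.1 -1.9
 -0.2 -2.2 -0.2 -1.4]
```

Run:
```python
from fit import *
s=grab('scene'); t=grab('top')
print([k for k in s])
print('dial in scene',proj(s,[.6385,.1785,.05]),'top',proj(t,[.6385,.1785,.05]))
def over(f,x):
    im=f['image'].copy(); im=cv2.resize(im,None,fx=6,fy=6,interpolation=cv2.INTER_CUBIC)
    c,sn=np.cos(x[2]),np.sin(x[2])
    def L(a,b,col):
        q=[]
        for p in (a,b):
            w=[x[0]+c*p[0]-sn*p[1],x[1]+sn*p[0]+c*p[1],p[2]]; q.append(proj(f,w)[0])
        q=[tuple(int(v) for v in (k+.5)*6-.5) for k in q]; cv2.line(im,q[0],q[1],col,1)
    for y in(.144,-.144):
        L([-.145,y,.006],[.143,y,.006],(255,0,0)); L([.098,y,.048],[.143,y,.048],(0,255,0))
        L([.143,y,.0],[.143,y,.048],(0,255,0))
    L([-.145,-.144,.006],[-.145,.144,.006],(255,0,0)); L([.098,-.144,.048],[.098,.144,.048],(0,255,0)); L([.143,-.144,.048],[.143,.144,.048],(0,255,0))
    for y0 in (-.135,-.045,.045,.135):
        for dy in(-.009,.009):L([-.05,y0+dy,.032],[.098,y0+dy,.032],(0,0,255))
    for a in np.linspace(0,6.2,40):
        for r in (.04,):
            p=[.6385+r*np.cos(a),.1785+r*np.sin(a),.05]; q=proj(f,p)[0]; cv2.circle(im,tuple(int(v) for v in (q+.5)*6-.5),2,(255,255,0),-1)
    return im
x=[.5434,-.1715,.1015]
im=over(s,x); cv2.imwrite('pics/o_s.png',im[165*6:300*6,225*6:358*6])
im=over(t,x); cv2.imwrite('pics/o_t.png',cv2.resize(im[130*6:262*6,215*6:425*6],None,fx=.63,fy=.63,interpolation=cv2.INTER_AREA))
```

```text
['image', 'fx', 'fy', 'cx', 'cy', 'origin', 'rotation']
dial in scene [[317.36419479 259.48713562]] top [[241.10362414 167.71290688]]
```

View pics/o_s.png

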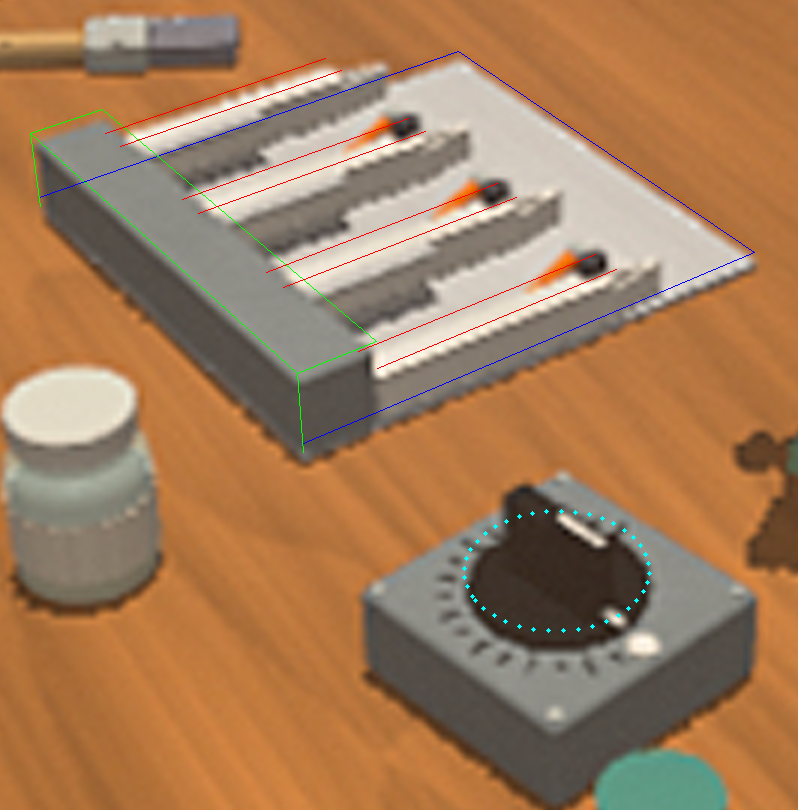

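View pics/o_t.png

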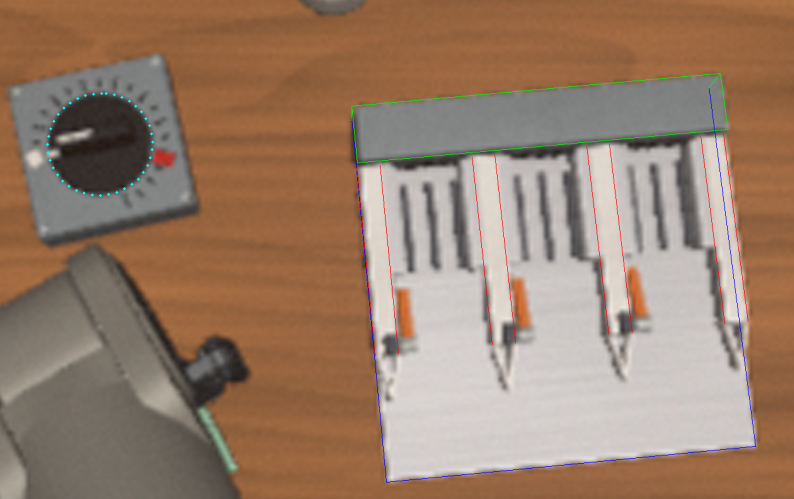

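The scene camera is off by about 2 px vertically on both the rack and the dial. The top overlay fits well, with the rack at (0.5434,-0.1715) and yaw 0.10. I'll use the top view and grip the celadon now.

```bash
python3 go.py .418 .121 .222 -1.07; python3 -m jog '[[[-0.3,5,0],0,-1],[[-0.3,10,0],0,-1],[[-0.3,14,0],0,-1],[[-0.3,17.4,0],0,-1],[[-0.3,17.4,0],0,-1],[[-0.3,17.4,0],0,1],[[-0.3,17.4,0],0,1],[[-0.3,17.4,0],0,1],[[-0.3,17.4,0],0,1],[[-0.3,17.4,0],0,1]]' 60;  python3 go.py .418 .121 .222 -1.07; python3 -c "
from h import *
f=grab('scene'); crop(f,330,180,430,260,7,'a5.png')"
```

```text
t 8.85 tcp [0.416  0.1195 0.3976] F [-0.2 -0.3 -0.2] w 0.0854
axes x,y,z [-0.875 -0.483  0.   ] [-0.  0. -1.] [ 0.483 -0.875 -0.   ]
q [ 0.33  0.16 -0.81  2.07  0.14  0.97 -1.62]
a0 -1.066 shift cm [-0.25 17.56 -0.03] twist 0.004
clock: 10.1
tcp_pos: [0.4191, 0.1213, 0.2251]
orientation: [-0.496, 1.938, -1.938]
contact_force: [-2.4, 0.4, 7.0]
grip_width: 0.0415
t 10.1 tcp [0.4191 0.1213 0.2251] F [-2.4  0.4  7. ] w 0.0415
axes x,y,z [-0.876 -0.483 -0.003] [ 0.003  0.    -1.   ] [ 0.483 -0.876  0.001]
q [ 0.13  0.45 -0.66  2.22  0.49  0.61 -1.95]
a0 -1.067 shift cm [ 0.11  0.31 -0.03] twist 0.003
```

View pics/a5.png

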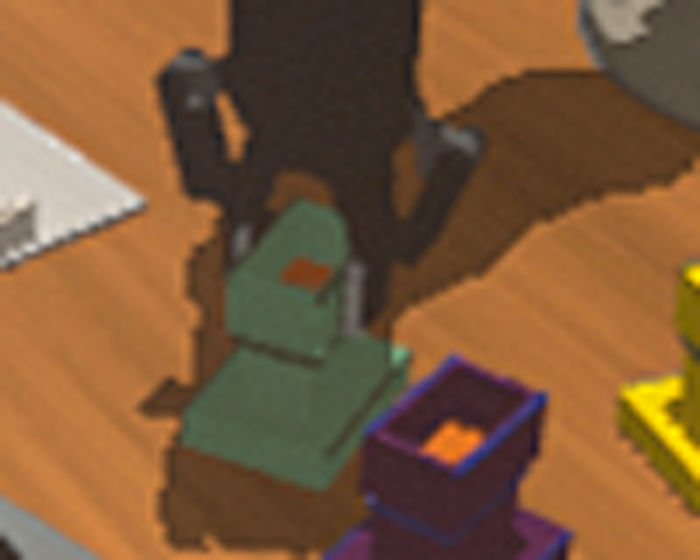

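```bash
python3 -m jog '[[[0,-3,0],0,1],[[0,-7,0],0,1],[[0,-11,0],0,1],[[0,-13,0],0,1],[[0,-13,0],0,1]]' 60;  python3 go.py .4439 -.2712 .35 -1.469
```

```text
clock: 10.78
tcp_pos: [0.4188, 0.1209, 0.3552]
orientation: [-0.494, 1.937, -1.939]
contact_force: [-0.2, -0.6, -3.0]
grip_width: 0.0412
t 10.775 tcp [0.4188 0.1209 0.3552] F [-0.2 -0.6 -3. ] w 0.0412
axes x,y,z [-0.876 -0.482 -0.003] [ 0.004 -0.    -1.   ] [ 0.482 -0.876  0.002]
q [ 0.31  0.23 -0.82  2.11  0.22  0.88 -1.7 ]
a0 -1.068 shift cm [16.71  0.54 35.56] twist 0.401
```

```bash
python3 -m jog '[[[1.5,0,3],0.04,1],[[3,0,6.5],0.08,1],[[5,0,10.5],0.12,1],[[7,0,15],0.16,1],[[9,0,19],0.2,1],[[11,0,23],0.25,1],[[13,0,27],0.3,1],[[15,0,31],0.35,1],[[16.7,0.5,35.5],0.4,1],[[16.7,0.5,35.5],0.4,1]]';  python3 go.py .4439 -.2712 .24 -1.469; python3 -c "
from h import *
f=grab('scene'); crop(f,220,120,360,250,5,'a6.png')
f=grab('top'); crop(f,280,130,440,290,4,'a6t.png')"
```

```text
clock: 12.02
tcp_pos: [0.4425, -0.2744, 0.3467]
orientation: [-0.108, 2.173, -2.173]
contact_force: [0.1, 1.0, -2.1]
grip_width: 0.041
t 12.025 tcp [ 0.4425 -0.2744  0.3467] F [ 0.1  1.  -2.1] w 0.041
axes x,y,z [-0.995 -0.097  0.003] [-0.003  0.    -1.   ] [ 0.097 -0.995 -0.   ]
q [ 0.84  0.33 -0.49  1.95  0.2   0.9  -1.22]
a0 -1.474 shift cm [-0.2  10.67 -0.31] twist -0.005
```

View pics/a6.png

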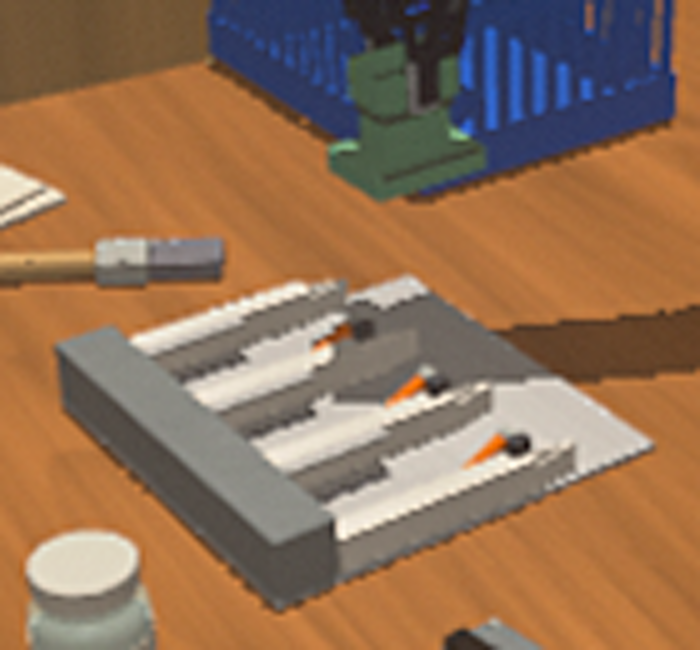

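View pics/a6t.png

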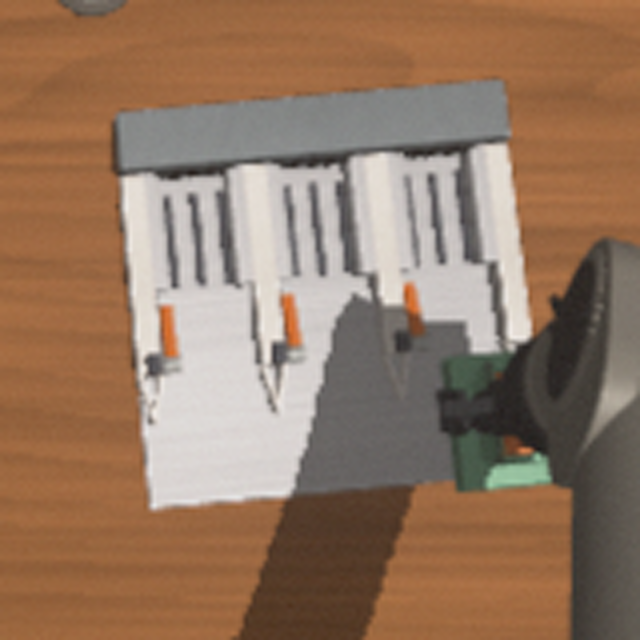

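```bash
python3 -m jog '[[[-0.1,2,-0.2],0,1],[[-0.2,5,-0.3],0,1],[[-0.2,8,-0.3],0,1],[[-0.2,10,-0.3],0,1],[[-0.2,10.7,-0.3],0,1],[[-0.2,11.2,-0.3],0,1],[[-0.2,11.2,-0.3],0,1]]';  python3 go.py .4439 -.2712 .233 -1.469; python3 -c "
from h import *
f=grab('scene'); crop(f,220,140,360,250,5.5,'a7.png')
f=grab('top'); crop(f,280,130,440,290,4,'a7t.png')"
```

```text
clock: 13.0
tcp_pos: [0.4455, -0.267, 0.2369]
orientation: [-0.113, 2.168, -2.168]
contact_force: [-0.6, 0.3, -2.0]
grip_width: 0.041
t 13.0 tcp [ 0.4455 -0.267   0.2369] F [-0.6  0.3 -2. ] w 0.041
axes x,y,z [-0.995 -0.104 -0.   ] [ 0.  0. -1.] [ 0.104 -0.995 -0.   ]
q [ 0.77  0.49 -0.43  2.04  0.32  0.68 -1.34]
a0 -1.466 shift cm [0.21 0.39 0.4 ] twist 0.003
```

View pics/a7.png

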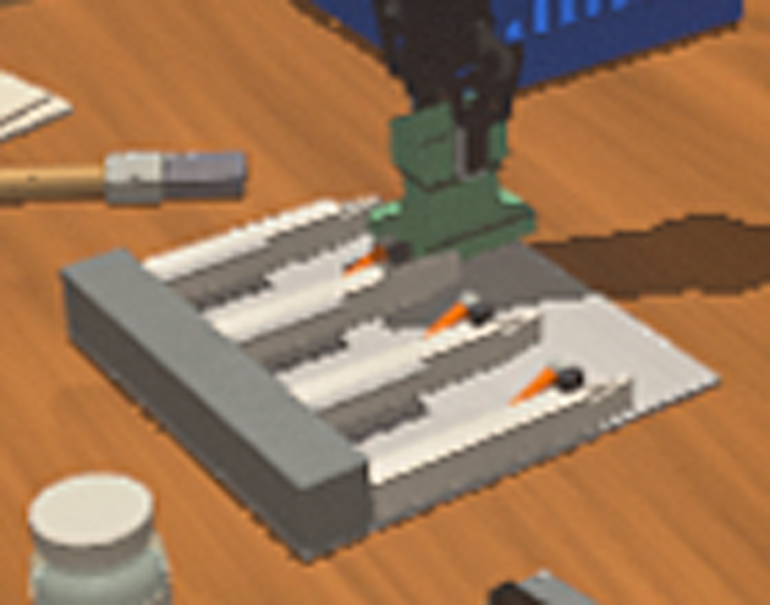

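View pics/a7t.png

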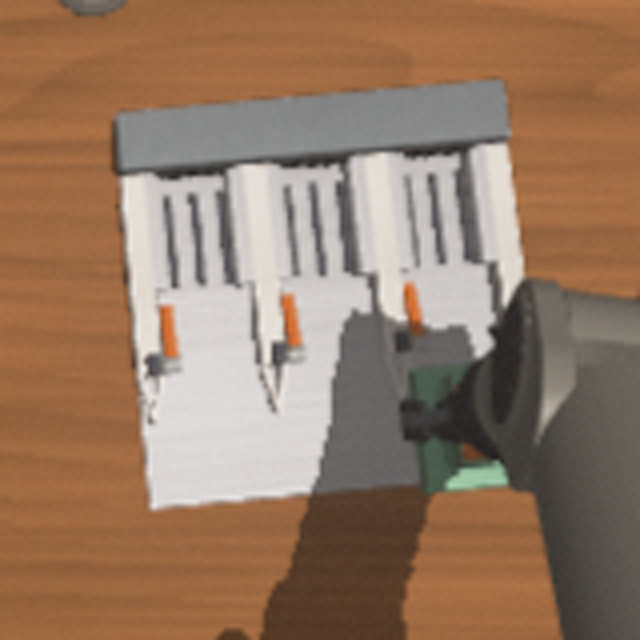

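```bash
python3 -m jog '[[[0.2,0,0.4],0,1],[[0.2,0,0.4],0,1],[[0.2,0.2,0.4],0,1],[[0.2,0.4,0.4],0,1],[[0.2,0.4,0.4],0,1]]';  python3 go.py .4439 -.2712 .233 -1.469
python3 - <<'E'
from fit import *
f=grab('top'); crop(f,355,205,425,265,11,'a8t.png')
x=[.5434,-.1715,.1015]
c,s=np.cos(x[2]),np.sin(x[2])
# predicted px of lane walls at z=.026, saucer expected edges
E
```

```text
clock: 13.72
tcp_pos: [0.4437, -0.2715, 0.2324]
orientation: [-0.113, 2.169, -2.168]
contact_force: [-0.1, -0.1, -1.9]
grip_width: 0.0412
t 13.725 tcp [ 0.4437 -0.2715  0.2324] F [-0.1 -0.1 -1.9] w 0.0412
axes x,y,z [-0.995 -0.104  0.   ] [-0.  0. -1.] [ 0.104 -0.995 -0.   ]
q [ 0.77  0.5  -0.43  2.04  0.33  0.67 -1.33]
a0 -1.467 shift cm [-0.02 -0.06 -0.02] twist 0.002
```

View pics/a8t.png

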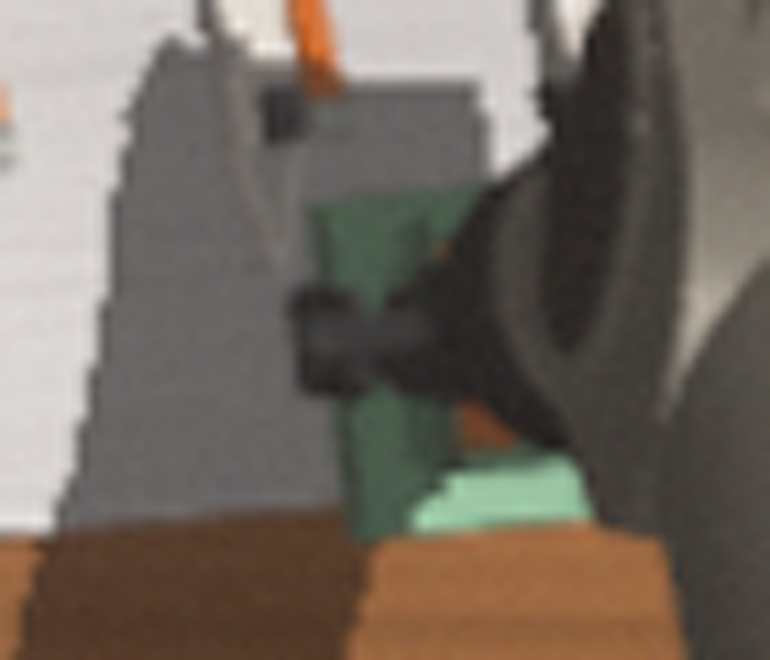

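```bash
cat >> fit.py <<'E'
RK=[.5434,-.1715,.1015]
def rack(W):
    c,s=np.cos(RK[2]),np.sin(RK[2]); d=np.array(W)[:,:2]-RK[:2]; return np.c_[c*d[:,0]+s*d[:,1],-s*d[:,0]+c*d[:,1]]
E
python3 - <<'E'
from fit import *
f=grab('top')
print(rack(unproj(f,cp(355,205,11,[[310,205],[358,535],[595,525]]),.0255)).round(4)); print(rack([[.4437,-.2715]]))
E
```

```text
[[-0.0663 -0.0559]
 [-0.1536 -0.0581]
 [-0.1569 -0.1205]]
[[-0.10931945 -0.08938315]]
```

```bash
python3 -m jog '[[[-1,0,0.05],0,1],[[-2,0,0.05],0,1],[[-3,0,0.05],0,1],[[-4,0,0.05],0,1],[[-5,0,0.05],0,1],[[-6,0,0.05],0,1],[[-7,0,0.05],0,1],[[-8,0,0.05],0,1],[[-8,0,0.05],0,1]]';  python3 -c "
from fit import *
o=st(); print(rack([o['tcp_pos']]))
f=grab('scene'); crop(f,220,140,360,250,5.5,'a9.png')"
```

```text
clock: 14.95
tcp_pos: [0.5244, -0.2635, 0.2328]
orientation: [-0.112, 2.167, -2.167]
contact_force: [-0.3, -0.4, -2.0]
grip_width: 0.0412
t 14.95 tcp [ 0.5244 -0.2635  0.2328] F [-0.3 -0.4 -2. ] w 0.0412
axes x,y,z [-0.995 -0.104 -0.001] [ 0.001  0.    -1.   ] [ 0.104 -0.995 -0.   ]
q [ 0.68  0.58 -0.42  1.88  0.33  0.75 -1.39]
[[-0.02824801 -0.08954878]]
```

View pics/a9.png

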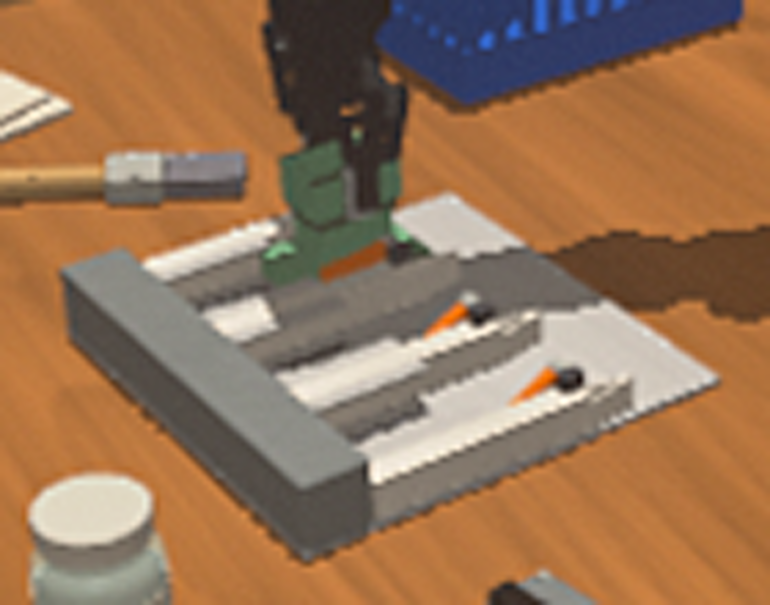

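Entering freely, with catch 1 lifted. I'll continue to the stop.

```bash
python3 -m jog '[[[-1,0,0.05],0,1],[[-2,0,0.05],0,1],[[-3,0,0.05],0,1],[[-4,0,0.05],0,1],[[-5,0,0.05],0,1],[[-6,0,0.05],0,1],[[-7,0,0.05],0,1],[[-7.7,0,0.05],0,1],[[-8,0,0.05],0,1],[[-8.1,0,0.05],0,1]]';  python3 -c "
from fit import *
o=st(); print(rack([o['tcp_pos']]))
f=grab('scene'); crop(f,220,140,360,250,5.5,'a10.png')"
```

```text
clock: 16.25
tcp_pos: [0.6041, -0.2559, 0.2327]
orientation: [-0.113, 2.168, -2.168]
contact_force: [-0.3, -0.1, -2.9]
grip_width: 0.0412
t 16.25 tcp [ 0.6041 -0.2559  0.2327] F [-0.3 -0.1 -2.9] w 0.0412
axes x,y,z [-0.995 -0.104  0.   ] [-0. -0. -1.] [ 0.104 -0.995  0.   ]
q [ 0.59  0.67 -0.41  1.71  0.34  0.83 -1.43]
[[ 0.05181962 -0.09009471]]
```

View pics/a10.png

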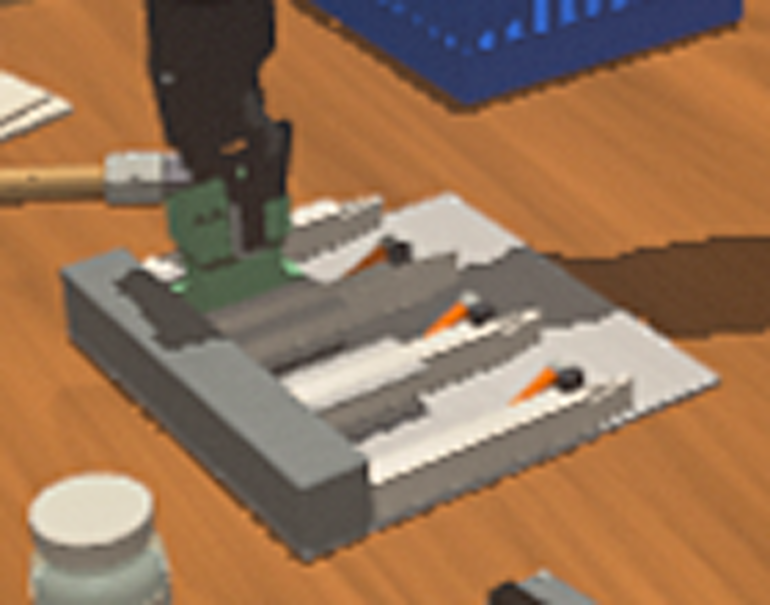

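```bash
python3 -m jog '[[[-0.2,0,0],0,1],[[-0.3,0,0],0,1],[[-0.3,0.1,0],0,1],[[-0.3,0.1,0],0,0.3],[[-0.3,0.1,0],0,0],[[-0.3,0.1,0],0,-0.4],[[-0.3,0.1,0],0,-0.4],[[-0.3,-3,0],0,-0.4],[[-0.3,-7,0],0,-0.4],[[-0.3,-10,0],0,-0.4]]';  python3 -c "
from fit import *
o=st(); print(rack([o['tcp_pos']]))
f=grab('scene'); crop(f,220,140,360,250,5.5,'a11.png'); crop(f,330,170,450,330,4,'a11p.png');f=grab('top'); crop(f,130,130,440,290,2.5,'a11t.png')"
```

```text
clock: 17.55
tcp_pos: [0.6074, -0.2555, 0.3347]
orientation: [-0.111, 2.166, -2.168]
contact_force: [0.5, -0.1, 0.2]
grip_width: 0.0598
t 17.55 tcp [ 0.6074 -0.2555  0.3347] F [ 0.5 -0.1  0.2] w 0.0598
axes x,y,z [-0.995 -0.104 -0.002] [ 0.002 -0.    -1.   ] [ 0.104 -0.995  0.001]
q [ 0.62  0.56 -0.45  1.64  0.27  1.01 -1.38]
[[ 0.05516132 -0.09004821]]
```

View pics/a11.png

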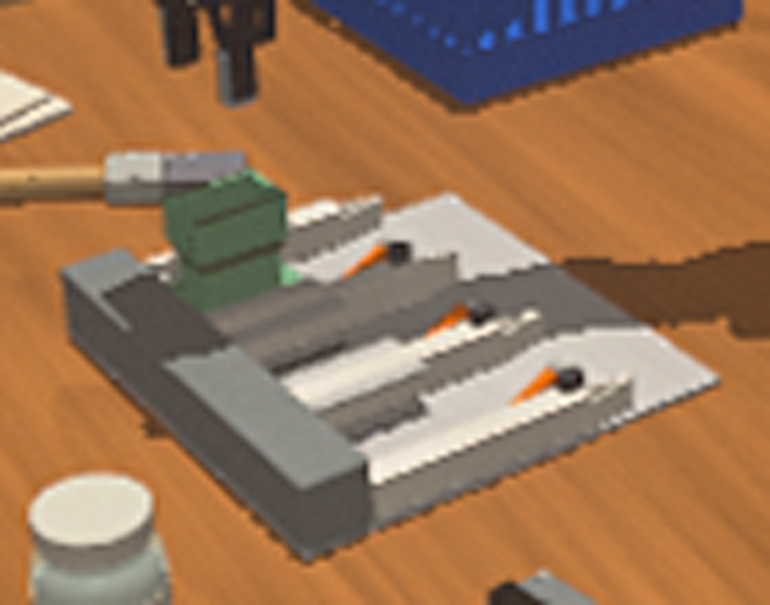

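View pics/a11t.png

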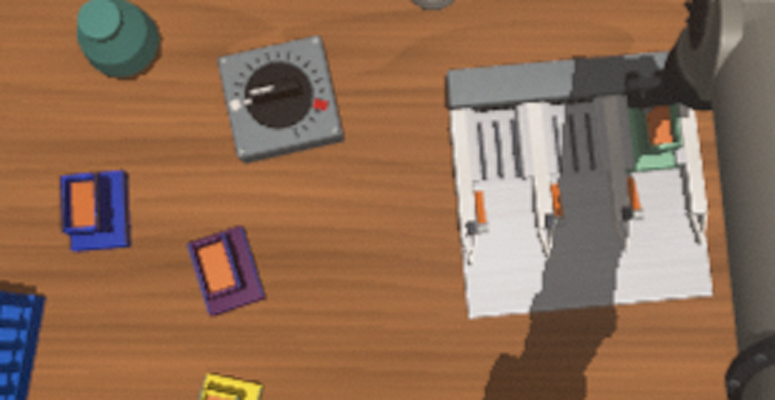

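Celadon is home and catch 1 is down. Plum next.

```bash
python3 go.py .4385 .2365 .37 -1.241
```

```text
t 17.65 tcp [ 0.6085 -0.2557  0.3371] F [ 0.5 -0.3  0.9] w 0.0598
axes x,y,z [-0.995 -0.104 -0.007] [ 0.007 -0.002 -1.   ] [ 0.104 -0.995  0.003]
q [ 0.62  0.56 -0.45  1.63  0.27  1.01 -1.38]
a0 -1.467 shift cm [ 11.78  -3.53 -50.7 ] twist -0.226
```

```bash
python3 -m jog '[[[1,-2,-3],0,-1],[[2,-3.5,-7],0,-1],[[3,-3.5,-12],-0.03,-1],[[4,-3.5,-17.5],-0.06,-1],[[5.5,-3.5,-23],-0.1,-1],[[6.8,-3.5,-28.5],-0.13,-1],[[8,-3.5,-34],-0.16,-1],[[9.3,-3.5,-39.5],-0.2,-1],[[10.5,-3.5,-45],-0.23,-1],[[11.8,-3.5,-50.5],-0.23,-1]]'; python3 -m jog '[[[0,0,0],0,-1],[[0,0,0],0,-1]]' >/dev/null; python3 go.py .4385 .2365 .222 -1.241; python3 -c "
from h import *
f=grab('scene'); crop(f,280,180,460,330,4.4,'a12.png');f=grab('top'); crop(f,130,130,440,290,2.5,'a12t.png')"
```

```text
clock: 18.9
tcp_pos: [0.4365, 0.2359, 0.3673]
orientation: [-0.344, 2.04, -2.04]
contact_force: [1.4, -0.3, 0.6]
grip_width: 0.0856
t 19.15 tcp [0.4373 0.2341 0.3672] F [-0.5  0.2  0. ] w 0.0857
axes x,y,z [-0.945 -0.328  0.001] [-0.001 -0.001 -1.   ] [ 0.328 -0.945  0.001]
q [ 0.01  0.31 -0.73  1.98  0.25  0.95 -2.09]
a0 -1.237 shift cm [-0.2  14.52 -0.2 ] twist 0.004
```

View pics/a12.png

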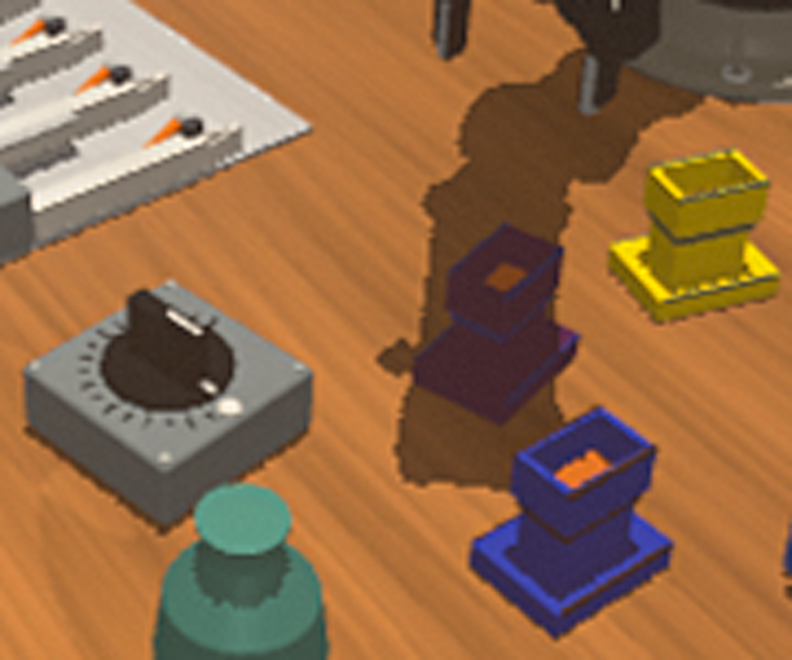

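View pics/a12t.png

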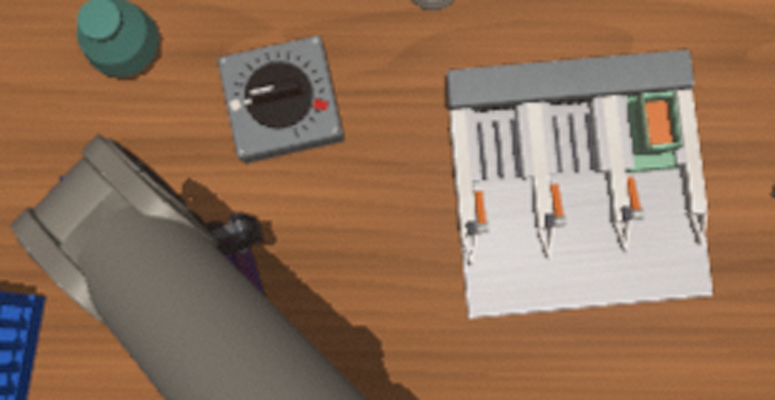

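Plum hasn't moved and catch 1 is down behind the celadon. I'll descend and grip.

```bash
python3 -m jog '[[[-0.2,4,-0.2],0,-1],[[-0.2,8,-0.2],0,-1],[[-0.2,12,-0.2],0,-1],[[-0.2,14.5,-0.2],0,-1],[[-0.2,14.5,-0.2],0,-1],[[-0.2,14.5,-0.2],0,1],[[-0.2,14.5,-0.2],0,1],[[-0.2,14.5,-0.2],0,1],[[-0.2,14.5,-0.2],0,1],[[-0.2,14.5,-0.2],0,1]]' 60; python3 -m jog '[[[0,-3,0],0,1],[[0,-7,0],0,1],[[0,-11,0],0,1],[[0,-13,0],0,1],[[0,-13,0],0,1],[[0,-13,0],0,1]]'
python3 - <<'E'
from fit import *
c,s=np.cos(RK[2]),np.sin(RK[2])
for y in(0,.09):
  for x in(-.11,.053): print(x,y,(RK[0]+c*x-s*y).round(4),(RK[1]+s*x+c*y).round(4))
E
python3 go.py .434 -.1827 .36 -1.469
```

```text
clock: 20.5
tcp_pos: [0.4391, 0.2377, 0.2241]
orientation: [-0.341, 2.04, -2.038]
contact_force: [-0.8, 0.2, 4.8]
grip_width: 0.0411
clock: 21.25
tcp_pos: [0.4381, 0.2364, 0.3517]
orientation: [-0.345, 2.04, -2.042]
contact_force: [0.3, 0.0, -3.2]
grip_width: 0.0413
-0.11 0 0.434 -0.1826
0.053 0 0.5961 -0.1661
-0.11 0.09 0.4248 -0.0931
0.053 0.09 0.587 -0.0766
t 21.25 tcp [0.4381 0.2364 0.3517] F [ 0.3  0.  -3.2] w 0.0413
axes x,y,z [-0.945 -0.327  0.002] [-0.001 -0.001 -1.   ] [ 0.327 -0.945  0.001]
q [-0.    0.34 -0.73  1.99  0.28  0.92 -2.12]
a0 -1.237 shift cm [14.12 -0.78 39.47] twist 0.232
```

```bash
python3 -m jog '[[[1.3,0,3.5],0.02,1],[[2.8,0,8],0.05,1],[[4.4,0,12.5],0.08,1],[[6,0,17],0.1,1],[[7.7,0,21.5],0.13,1],[[9.3,0,26],0.16,1],[[11,0,30.5],0.2,1],[[12.5,0,35],0.23,1],[[14.1,-0.5,39.5],0.23,1],[[14.1,-0.5,39.5],0.23,1]]' >/dev/null; python3 -m jog '[[[0,0,0],0,1],[[0,0,0],0,1],[[0,0,0],0,1]]'; python3 go.py .434 -.1826 .2325 -1.469
```

```text
clock: 22.88
tcp_pos: [0.4348, -0.1814, 0.3575]
orientation: [-0.115, 2.168, -2.167]
contact_force: [-0.4, 0.0, -2.8]
grip_width: 0.0412
t 22.875 tcp [ 0.4348 -0.1814  0.3575] F [-0.4  0.  -2.8] w 0.0412
axes x,y,z [-0.994 -0.106  0.   ] [-0.  0. -1.] [ 0.106 -0.994 -0.   ]
q [ 0.69  0.24 -0.49  2.05  0.14  0.89 -1.34]
a0 -1.465 shift cm [ 0.09 12.5   0.12] twist 0.004
```

```bash
python3 -m jog '[[[0.1,4,0.1],0,1],[[0.1,8,0.1],0,1],[[0.1,11,0.1],0,1],[[0.1,12,0.1],0,1],[[0.1,12.5,0.1],0,1],[[0.1,12.5,0.1],0,1],[[0.1,12.5,0.1],0,1]]'; python3 -c "
from fit import *
o=st(); print(rack([o['tcp_pos']]))
f=grab('scene'); crop(f,220,140,360,250,5.5,'b1.png'); f=grab('top'); crop(f,320,205,400,265,10,'b1t.png')"
```

```text
clock: 23.75
tcp_pos: [0.4343, -0.1836, 0.2336]
orientation: [-0.111, 2.166, -2.168]
contact_force: [-0.8, 0.0, -3.2]
grip_width: 0.0413
t 23.75 tcp [ 0.4343 -0.1836  0.2336] F [-0.8  0.  -3.2] w 0.0413
axes x,y,z [-0.995 -0.104 -0.002] [ 0.002 -0.001 -1.   ] [ 0.104 -0.995  0.001]
q [ 0.62  0.44 -0.42  2.15  0.3   0.61 -1.48]
[[-0.10974788 -0.00097876]]
```

View pics/b1.png

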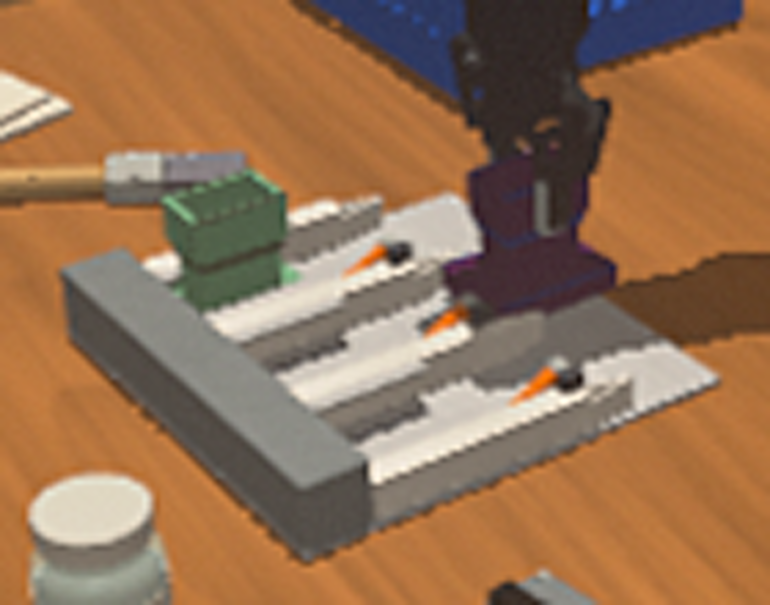

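View pics/b1t.png

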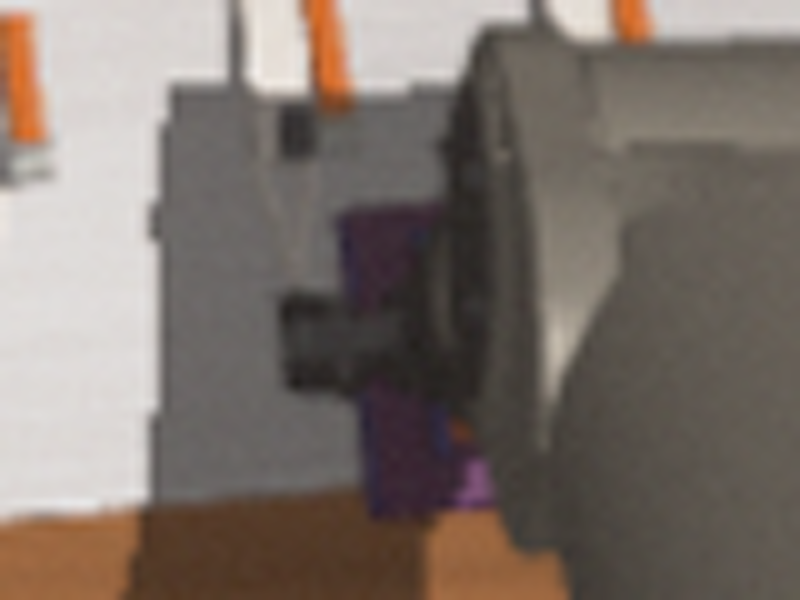

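```bash
python3 -m jog '[[[0,0.1,-0.1],0,1],[[-1,0.1,-0.1],0,1],[[-2,0.1,-0.1],0,1],[[-3,0.1,-0.1],0,1],[[-4,0.1,-0.1],0,1],[[-5,0.1,-0.1],0,1],[[-6,0.1,-0.1],0,1],[[-7,0.1,-0.1],0,1],[[-8,0.1,-0.1],0,1],[[-8,0.1,-0.1],0,1]]';  python3 -c "
from fit import *
o=st(); print(rack([o['tcp_pos']]))"
```

```text
clock: 25.1
tcp_pos: [0.5143, -0.1739, 0.2318]
orientation: [-0.112, 2.167, -2.167]
contact_force: [0.5, -0.4, -2.8]
grip_width: 0.0413
t 25.1 tcp [ 0.5143 -0.1739  0.2318] F [ 0.5 -0.4 -2.8] w 0.0413
axes x,y,z [-0.995 -0.104 -0.001] [ 0.001  0.    -1.   ] [ 0.104 -0.995 -0.   ]
q [ 0.53  0.53 -0.41  1.98  0.32  0.69 -1.54]
[[-0.0292152   0.00052402]]
```

```bash
python3 -m jog '[[[-1,0,0.05],0,1],[[-2,0,0.05],0,1],[[-3,0,0.05],0,1],[[-4,0,0.05],0,1],[[-5,0,0.05],0,1],[[-6,0,0.05],0,1],[[-7,0,0.05],0,1],[[-7.7,0,0.05],0,1],[[-8.2,0,0.05],0,1],[[-8.4,0,0.05],0,1]]';  python3 -c "
from fit import *
o=st(); print(rack([o['tcp_pos']]))
f=grab('scene'); crop(f,220,140,360,250,5.5,'b2.png')"
```

```text
clock: 26.35
tcp_pos: [0.5971, -0.1659, 0.2317]
orientation: [-0.113, 2.168, -2.168]
contact_force: [-1.7, 0.5, -1.4]
grip_width: 0.0413
t 26.35 tcp [ 0.5971 -0.1659  0.2317] F [-1.7  0.5 -1.4] w 0.0413
axes x,y,z [-0.995 -0.104  0.   ] [-0.  0. -1.] [ 0.104 -0.995 -0.   ]
q [ 0.46  0.62 -0.39  1.8   0.32  0.78 -1.56]
[[5.39692239e-02 9.06494994e-05]]
```

View pics/b2.png

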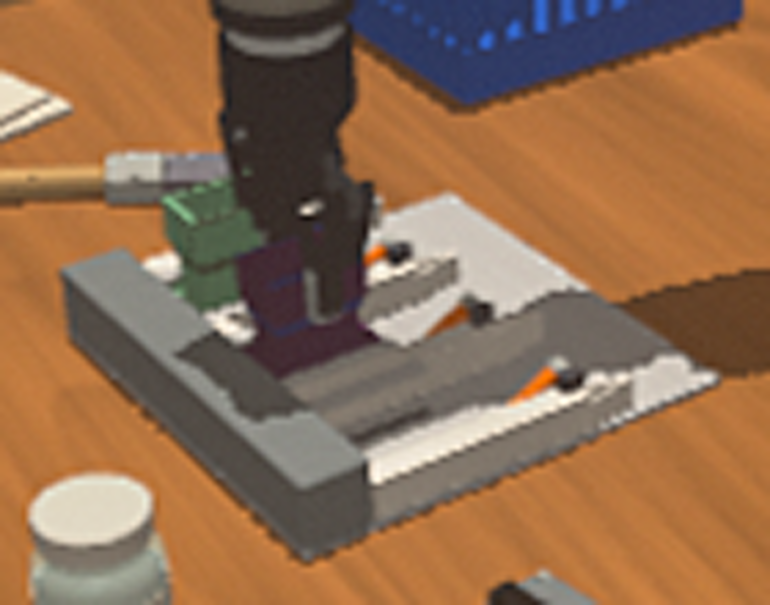

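Home, with slight stop contact and catch 2 down. I'll release and rise, opening only partway because of the neighbour.

```bash
python3 -m jog '[[[0,0.1,0],0,1],[[0,0.1,0],0,0.3],[[0,0.1,0],0,0],[[0,0.1,0],0,-0.4],[[0,0.1,0],0,-0.4],[[0,-3,0],0,-0.4],[[0,-7,0],0,-0.4],[[0,-11,0],0,-0.4],[[0,-13,0],0,-0.4],[[0,-13,0],0,-0.4]]';  python3 -c "
from fit import *
f=grab('scene'); crop(f,220,140,360,250,5.5,'b3.png');f=grab('top'); crop(f,130,130,440,290,2.5,'b3t.png')"; python3 go.py .507 .389 .37 -1.46
```

```text
clock: 27.65
tcp_pos: [0.5972, -0.166, 0.3628]
orientation: [-0.11, 2.166, -2.168]
contact_force: [-0.2, 0.3, -1.0]
grip_width: 0.0598
t 27.75 tcp [ 0.5964 -0.166   0.3602] F [-0.1  0.3 -0.2] w 0.06
axes x,y,z [-0.995 -0.104  0.002] [-0.002  0.    -1.   ] [ 0.104 -0.995 -0.   ]
q [ 0.5   0.47 -0.45  1.71  0.23  1.01 -1.49]
a0 -1.467 shift cm [  3.15  -0.94 -56.13] twist -0.007
```

View pics/b3.png

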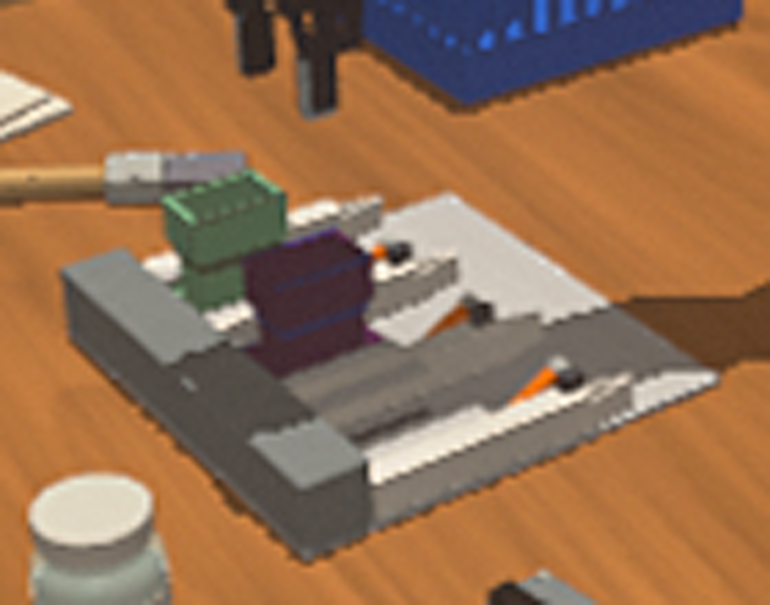

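View pics/b3t.png

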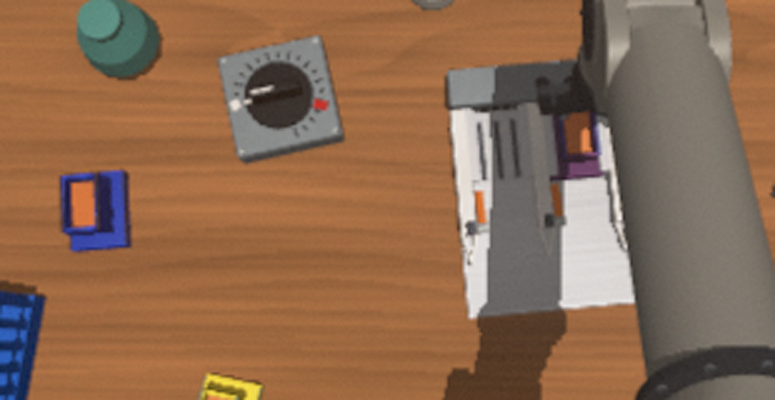

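```bash
python3 -c "
from fit import *
f=grab('top'); crop(f,145,190,190,240,14,'b4.png')"
```

```text
(no output)
```

View pics/b4.png

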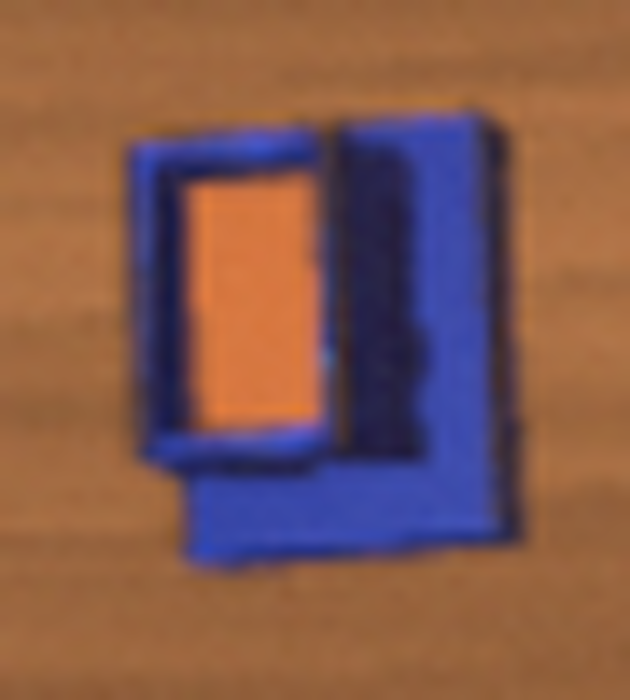

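```bash
python3 -c "
from fit import *
f=grab('top')
P=[[.045,-.033,.018],[-.045,-.033,.018],[-.045,.033,.018],[.032,.021,.085],[.032,-.021,.085],[-.032,.021,.085],[-.032,-.021,.085]]
print(fit(f,P,cp(145,190,14,[[482,115],[497,540],[190,562],[130,148],[325,130],[145,460],[335,440]]),[.5,.39,.1]))"; python3 go.py .507 .389 .37 -1.46
```

```text
(array([0.5071103 , 0.3895646 , 0.09602026]), np.float64(0.9341242676073307))
t 27.85 tcp [ 0.5963 -0.166   0.3597] F [0.2 0.3 0.1] w 0.0596
axes x,y,z [-0.995 -0.104  0.003] [-0.003  0.001 -1.   ] [ 0.104 -0.995 -0.001]
q [ 0.5   0.47 -0.45  1.71  0.23  1.01 -1.49]
a0 -1.467 shift cm [  3.14  -0.96 -56.13] twist -0.007
```

```bash
python3 -m jog '[[[0.2,-1,-4],0,-1],[[0.5,-1,-9.5],0,-1],[[0.8,-1,-15],0,-1],[[1.1,-1,-21],0,-1],[[1.5,-1,-27],0,-1],[[1.8,-1,-33],0,-1],[[2.1,-1,-39],0,-1],[[2.4,-1,-45],0,-1],[[2.7,-1,-51],0,-1],[[3.1,-1,-56.1],0,-1]]' >/dev/null; python3 -m jog '[[[0,0,0],0,-1],[[0,0,0],0,-1],[[0,0,0],0,-1]]'; python3 go.py .507 .3895 .222 -1.47; python3 -c "
from h import *
f=grab('scene'); crop(f,300,180,480,330,4.4,'b5.png')"
```

```text
clock: 29.48
tcp_pos: [0.5088, 0.3871, 0.3709]
orientation: [-0.111, 2.168, -2.171]
contact_force: [1.0, -0.2, 0.2]
grip_width: 0.0856
t 29.475 tcp [0.5088 0.3871 0.3709] F [ 1.  -0.2  0.2] w 0.0856
axes x,y,z [-0.995 -0.101  0.001] [-0.    -0.002 -1.   ] [ 0.101 -0.995  0.002]
q [-0.33  0.52 -0.58  1.65  0.31  1.08 -2.47]
a0 -1.469 shift cm [ 0.15 14.89 -0.28] twist 0.001
```

View pics/b5.png

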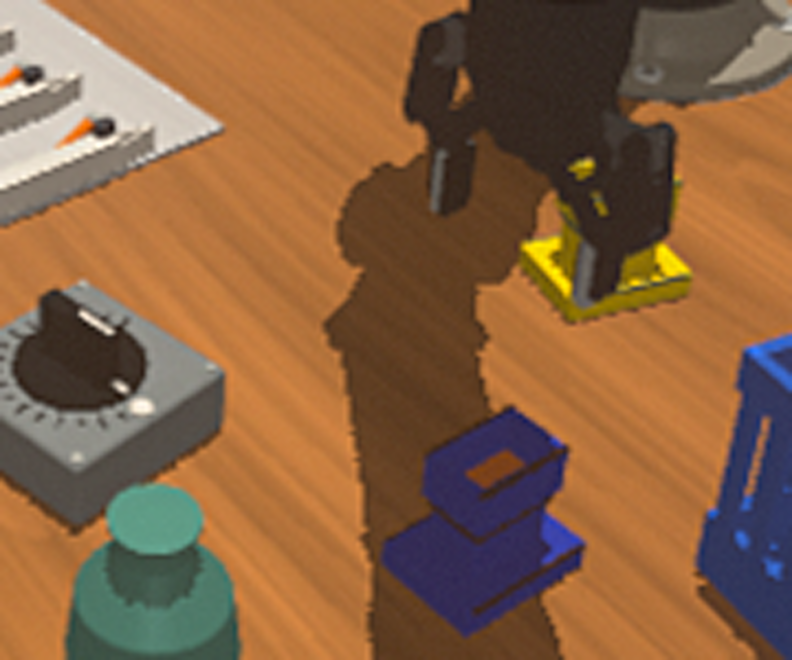

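Blue is in place, so I'll descend and grip.

```bash
python3 -m jog '[[[0.15,4,-0.2],0,-1],[[0.15,8,-0.2],0,-1],[[0.15,12,-0.2],0,-1],[[0.15,14.8,-0.2],0,-1],[[0.15,14.8,-0.2],0,-1],[[0.15,14.8,-0.2],0,1],[[0.15,14.8,-0.2],0,1],[[0.15,14.8,-0.2],0,1],[[0.15,14.8,-0.2],0,1],[[0.15,14.8,-0.2],0,1]]' 60; python3 -m jog '[[[0,-3,0],0,1],[[0,-7,0],0,1],[[0,-11,0],0,1],[[0,-13,0],0,1],[[0,-13,0],0,1],[[0,-13,0],0,1]]'; 
python3 go.py .4248 -.0931 .36 -1.469
```

```text
clock: 30.78
tcp_pos: [0.5067, 0.3912, 0.2254]
orientation: [-0.11, 2.168, -2.166]
contact_force: [-0.0, 0.3, 6.0]
grip_width: 0.0407
clock: 31.52
tcp_pos: [0.5059, 0.39, 0.3518]
orientation: [-0.115, 2.167, -2.171]
contact_force: [-0.1, -0.9, -3.8]
grip_width: 0.0414
t 31.525 tcp [0.5059 0.39   0.3518] F [-0.1 -0.9 -3.8] w 0.0414
axes x,y,z [-0.995 -0.104  0.002] [-0.002 -0.002 -1.   ] [ 0.104 -0.995  0.002]
q [-0.34  0.53 -0.58  1.67  0.33  1.04 -2.49]
a0 -1.467 shift cm [13.07 -0.7  47.21] twist 0.002
```

```bash
python3 -m jog '[[[0.8,0,3],0,1],[[2,0,7.5],0,1],[[3.5,0,12.7],0,1],[[5,0,18],0,1],[[6.4,0,23],0,1],[[7.8,0,28.3],0,1],[[9.3,0,33.5],0,1],[[10.7,0,38.7],0,1],[[12,0,43.5],0,1],[[13.1,-0.7,47.2],0,1]]' >/dev/null; python3 -m jog '[[[0,0,0],0,1],[[0,0,0],0,1],[[0,0,0],0,1]]'; python3 go.py .4248 -.0931 .2328 -1.469
```

```text
clock: 33.15
tcp_pos: [0.4249, -0.0912, 0.3602]
orientation: [-0.116, 2.168, -2.166]
contact_force: [-0.3, 0.0, -3.3]
grip_width: 0.0413
t 33.15 tcp [ 0.4249 -0.0912  0.3602] F [-0.3  0.  -3.3] w 0.0413
axes x,y,z [-0.994 -0.106  0.001] [-0.001  0.001 -1.   ] [ 0.106 -0.994 -0.001]
q [ 0.51  0.17 -0.48  2.12  0.1   0.87 -1.5 ]
a0 -1.465 shift cm [ 0.02 12.74  0.2 ] twist 0.004
```

```bash
python3 -m jog '[[[0,4,0.1],0,1],[[0,8,0.1],0,1],[[0,11,0.1],0,1],[[0,12.2,0.1],0,1],[[0,12.7,0.1],0,1],[[0,12.7,0.1],0,1],[[0,12.7,0.1],0,1]]'; python3 -c "
from fit import *
o=st(); print(rack([o['tcp_pos']]))
f=grab('scene'); crop(f,220,140,360,250,5.5,'c1.png'); f=grab('top'); crop(f,290,205,370,265,10,'c1t.png')"
```

```text
clock: 34.02
tcp_pos: [0.4255, -0.0934, 0.2346]
orientation: [-0.11, 2.167, -2.168]
contact_force: [-0.2, 0.8, -3.2]
grip_width: 0.0411
t 34.025 tcp [ 0.4255 -0.0934  0.2346] F [-0.2  0.8 -3.2] w 0.0411
axes x,y,z [-0.995 -0.103 -0.002] [ 0.002 -0.    -1.   ] [ 0.103 -0.995  0.001]
q [ 0.43  0.39 -0.41  2.23  0.28  0.58 -1.66]
[[-0.1094275   0.08961133]]
```

View pics/c1.png

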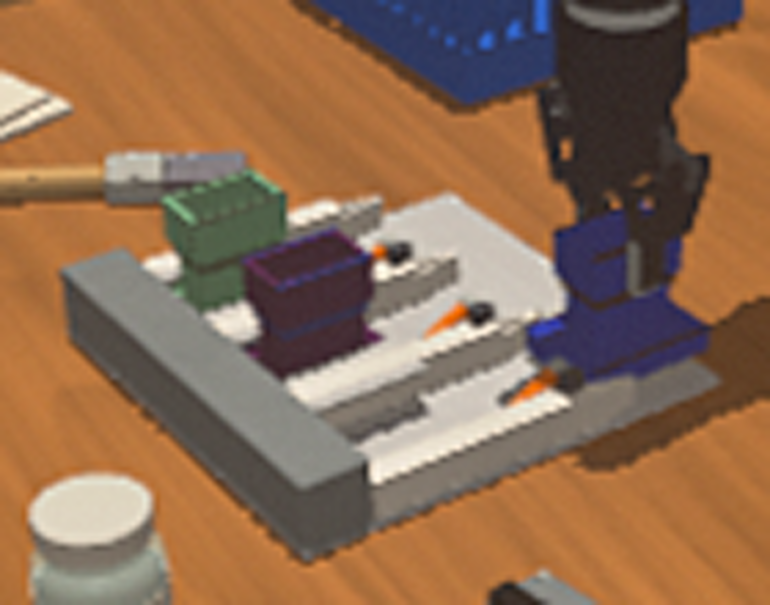

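View pics/c1t.png

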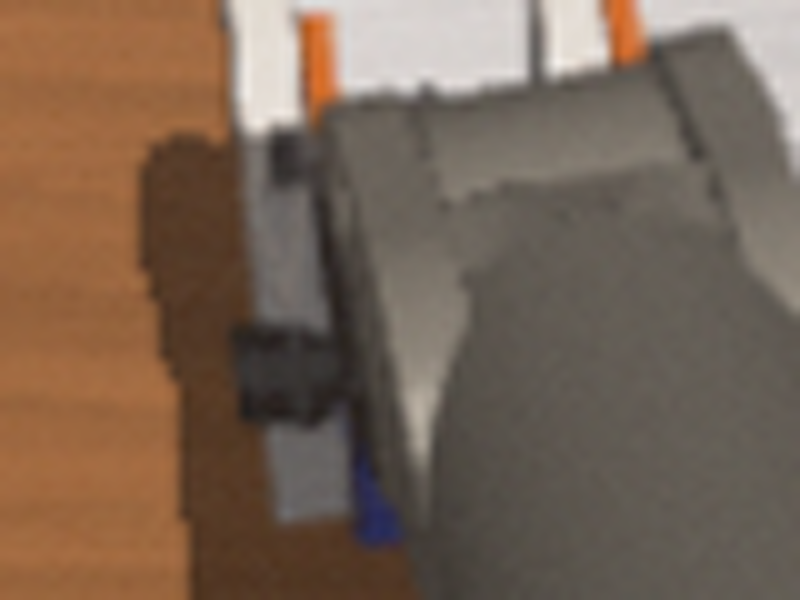

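```bash
python3 -m jog '[[[0,0.15,0],0,1],[[-1,0.15,0],0,1],[[-2,0.15,0],0,1],[[-3,0.15,0],0,1],[[-4,0.15,0],0,1],[[-5,0.15,0],0,1],[[-6,0.15,0],0,1],[[-7,0.15,0],0,1],[[-8,0.15,0],0,1],[[-8,0.15,0],0,1]]';  python3 -c "
from fit import *
o=st(); print(rack([o['tcp_pos']]))"
```

```text
clock: 35.38
tcp_pos: [0.5055, -0.0849, 0.2323]
orientation: [-0.112, 2.168, -2.167]
contact_force: [-0.8, 0.2, -4.8]
grip_width: 0.0414
t 35.375 tcp [ 0.5055 -0.0849  0.2323] F [-0.8  0.2 -4.8] w 0.0414
axes x,y,z [-0.995 -0.104 -0.001] [ 0.001  0.    -1.   ] [ 0.104 -0.995 -0.   ]
q [ 0.37  0.49 -0.39  2.06  0.3   0.65 -1.69]
[[-0.02895197  0.09000126]]
```

```bash
python3 -m jog '[[[-1,0,0],0,1],[[-2,0,0],0,1],[[-3,0,0],0,1],[[-4,0,0],0,1],[[-5,0,0],0,1],[[-6,0,0],0,1],[[-7,0,0],0,1],[[-7.7,0,0],0,1],[[-8.2,0,0],0,1],[[-8.4,0,0],0,1]]';  python3 -c "
from fit import *
o=st(); print(rack([o['tcp_pos']]))
f=grab('scene'); crop(f,220,140,360,250,5.5,'c2.png')"
```

```text
clock: 36.62
tcp_pos: [0.5879, -0.0764, 0.232]
orientation: [-0.114, 2.169, -2.169]
contact_force: [-3.5, 0.8, -1.7]
grip_width: 0.0413
t 36.625 tcp [ 0.5879 -0.0764  0.232 ] F [-3.5  0.8 -1.7] w 0.0413
axes x,y,z [-0.995 -0.104  0.001] [-0.001 -0.    -1.   ] [ 0.104 -0.995  0.   ]
q [ 0.31  0.59 -0.38  1.87  0.31  0.75 -1.7 ]
[[0.05392661 0.09009129]]
```

View pics/c2.png

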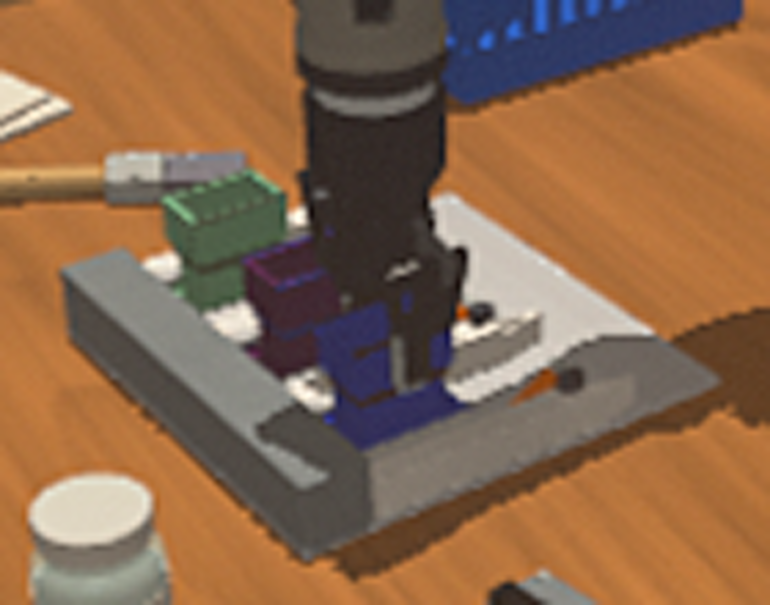

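```bash
python3 -m jog '[[[0,0.1,0],0,1],[[0,0.1,0],0,0.3],[[0,0.1,0],0,0],[[0,0.1,0],0,-0.4],[[0,0.1,0],0,-0.4],[[0,-3,0],0,-0.4],[[0,-7,0],0,-0.4],[[0,-11,0],0,-0.4],[[0,-14,0],0,-0.4],[[0,-16,0],0,-0.4]]'; python3 -m jog '[[[-2,0,-4],0,-1],[[-2,0,-9],0,-1],[[-2,0,-14],0,-1],[[-2,0,-18],0,-1],[[-2,0,-18],0,-1],[[-2,0,-18],0,-1]]';  python3 -c "
from fit import *
f=grab('scene'); crop(f,220,140,360,250,5.5,'c3.png');f=grab('top'); crop(f,205,130,425,265,3.6,'c3t.png')"; python3 go.py .639 .180 .40 0.24
```

```text
clock: 37.92
tcp_pos: [0.5884, -0.0764, 0.3941]
orientation: [-0.11, 2.167, -2.167]
contact_force: [0.2, 0.3, 0.2]
grip_width: 0.0602
clock: 38.67
tcp_pos: [0.5895, 0.1041, 0.3922]
orientation: [-0.112, 2.167, -2.169]
contact_force: [0.1, -0.1, 0.8]
grip_width: 0.0855
t 38.775 tcp [0.5897 0.1031 0.3921] F [-0.   0.8 -0. ] w 0.0853
axes x,y,z [-0.995 -0.101  0.   ] [-0.    -0.001 -1.   ] [ 0.101 -0.995  0.001]
q [ 0.1   0.41 -0.49  1.73  0.22  1.06 -1.94]
a0 -1.469 shift cm [-5.69 -0.8  -7.15] twist -1.709
```

View pics/c3.png

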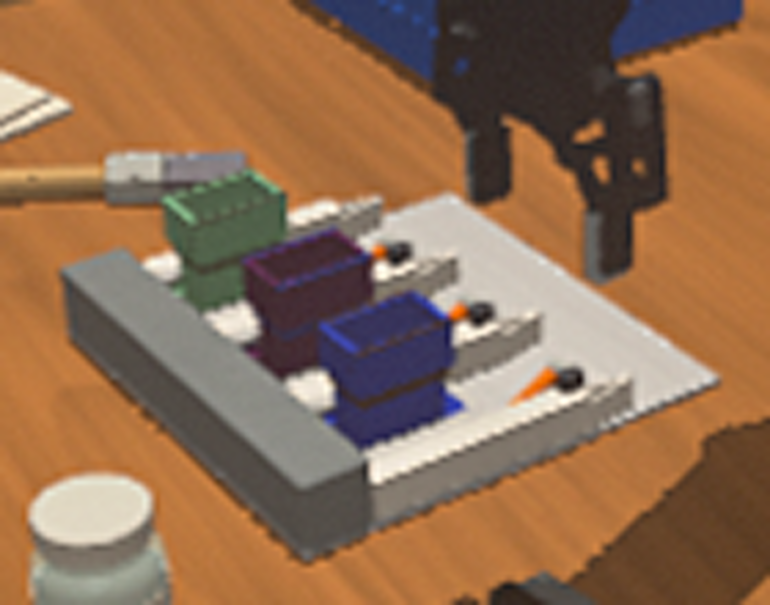

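View pics/c3t.png

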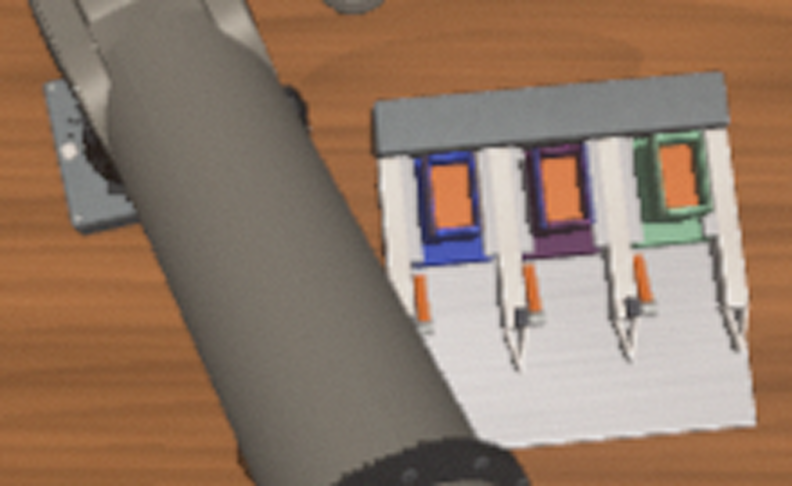

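All three pots are home and all the catches are down. Now the dial: I'll grip at off, turn about half the arc, regrip, then finish.

```bash
python3 -m jog '[[[-1,0,-1.5],-0.17,-1],[[-2.5,-0.8,-3],-0.34,-1],[[-4,-0.8,-5],-0.51,-1],[[-5.7,-0.8,-7.1],-0.68,-1],[[-5.7,-0.8,-7.1],-0.85,-1],[[-5.7,-0.8,-7.1],-1.02,-1],[[-5.7,-0.8,-7.1],-1.19,-1],[[-5.7,-0.8,-7.1],-1.36,-1],[[-5.7,-0.8,-7.1],-1.53,-1],[[-5.7,-0.8,-7.1],-1.7,-1]]' >/dev/null; python3 -m jog '[[[0,0,0],0,-1],[[0,0,0],0,-1],[[0,0,0],0,-1]]'; python3 go.py .639 .180 .235 0.24
```

```text
clock: 40.4
tcp_pos: [0.6388, 0.1809, 0.4002]
orientation: [-1.31, 1.037, -1.038]
contact_force: [0.4, 0.5, 0.5]
grip_width: 0.0855
t 40.4 tcp [0.6388 0.1809 0.4002] F [0.4 0.5 0.5] w 0.0855
axes x,y,z [ 0.229 -0.973  0.   ] [ 0. -0. -1.] [0.973 0.229 0.   ]
q [ 0.2   0.6  -0.85  1.54  0.47  1.21 -0.5 ]
a0 0.231 shift cm [ 0.09 16.52  0.  ] twist -0.009
```

```bash
python3 -m jog '[[[0,5,0],0,-1],[[0,10,0],0,-1],[[0,14,0],0,-1],[[0,16.5,0],0,-1],[[0,16.5,0],0,-1],[[0,16.5,0],0,1],[[0,16.5,0],0,1],[[0,16.5,0],0,1],[[0,16.5,0],0,1],[[0,16.5,0],0,1]]' 40; python3 go.py .639 .18 .235 .23
```

```text
clock: 41.65
tcp_pos: [0.6394, 0.1813, 0.2361]
orientation: [-1.308, 1.035, -1.037]
contact_force: [2.1, 0.3, 3.1]
grip_width: 0.013
t 41.65 tcp [0.6394 0.1813 0.2361] F [2.1 0.3 3.1] w 0.013
axes x,y,z [ 0.231 -0.973 -0.   ] [ 0.002  0.001 -1.   ] [0.973 0.231 0.002]
q [ 0.14  0.77 -0.75  1.67  0.62  0.96 -0.61]
a0 0.233 shift cm [ 0.11  0.11 -0.07] twist 0.003
```

```bash
python3 -m jog '[[[0,0,0],0.17,1],[[0,0,0],0.34,1],[[0,0,0],0.51,1],[[0,0,0],0.68,1],[[0,0,0],0.85,1],[[0,0,0],1.02,1],[[0,0,0],1.19,1],[[0,0,0],1.36,1],[[0,0,0],1.53,1],[[0,0,0],1.7,1]]'; python3 -m jog '[[[0,0,0],0.08,1],[[0,0,0],0.08,1],[[0,0,0],0.08,0],[[0,0,0],0.08,-1],[[0,0,0],0.08,-1],[[0,0,0],0.08,-1]]'; python3 go.py .639 .18 .235 1.57
```

```text
clock: 42.9
tcp_pos: [0.6396, 0.1813, 0.2361]
orientation: [-0.103, 2.171, -2.169]
contact_force: [2.8, 0.6, 2.0]
grip_width: 0.0131
clock: 43.65
tcp_pos: [0.6385, 0.1812, 0.235]
orientation: [-0.027, 2.21, -2.21]
contact_force: [-0.1, 0.1, -0.4]
grip_width: 0.084
t 43.65 tcp [0.6385 0.1812 0.235 ] F [-0.1  0.1 -0.4] w 0.084
axes x,y,z [-1.    -0.024  0.001] [-0.001 -0.    -1.   ] [ 0.024 -1.     0.   ]
q [-0.13  0.67 -0.34  1.69  0.28  0.84 -2.14]
a0 -1.547 shift cm [-0.05 -0.    0.12] twist -3.117
```

```bash
python3 -m jog '[[[0,-3,0],0,-1],[[0,-6,0],-0.17,-1],[[0,-6,0],-0.34,-1],[[0,-6,0],-0.51,-1],[[0,-6,0],-0.68,-1],[[0,-6,0],-0.85,-1],[[0,-6,0],-1.02,-1],[[0,-6,0],-1.19,-1],[[0,-6,0],-1.36,-1],[[0,-6,0],-1.53,-1]]'; python3 -m jog '[[[0,0,0],-0.17,-1],[[0,0,0],-0.34,-1],[[0,0,0],-0.51,-1],[[0,0,0],-0.68,-1],[[0,0,0],-0.85,-1],[[0,0,0],-1.02,-1],[[0,0,0],-1.19,-1],[[0,0,0],-1.36,-1],[[0,0,0],-1.53,-1],[[0,0,0],-1.6,-1]]';python3 -m jog '[[[0,0,0],0,-1],[[0,0,0],0,-1]]'; python3 go.py .6393 .1812 .235 1.593;  python3 -c "
from fit import *
f=grab('scene'); crop(f,220,140,360,300,4.4,'d1.png')"
```

```text
clock: 44.9
tcp_pos: [0.6386, 0.1811, 0.2951]
orientation: [-1.204, 1.218, -1.218]
contact_force: [-0.1, -0.7, -0.9]
grip_width: 0.0855
clock: 46.15
tcp_pos: [0.6387, 0.1809, 0.2949]
orientation: [-1.571, -0.012, 0.012]
contact_force: [-0.7, 0.4, -0.1]
grip_width: 0.0852
clock: 46.4
tcp_pos: [0.6387, 0.1811, 0.2952]
orientation: [-1.571, -0.008, 0.008]
contact_force: [-0.0, -0.3, -0.2]
grip_width: 0.0856
t 46.4 tcp [0.6387 0.1811 0.2952] F [-0.  -0.3 -0.2] w 0.0856
axes x,y,z [ 1.     0.011 -0.   ] [-0. -0. -1.] [-0.011  1.    -0.   ]
q [ 0.3   0.82 -1.05  1.63  0.76  1.16  0.65]
a0 1.581 shift cm [0.06 6.02 0.01] twist -0.012
```

View pics/d1.png

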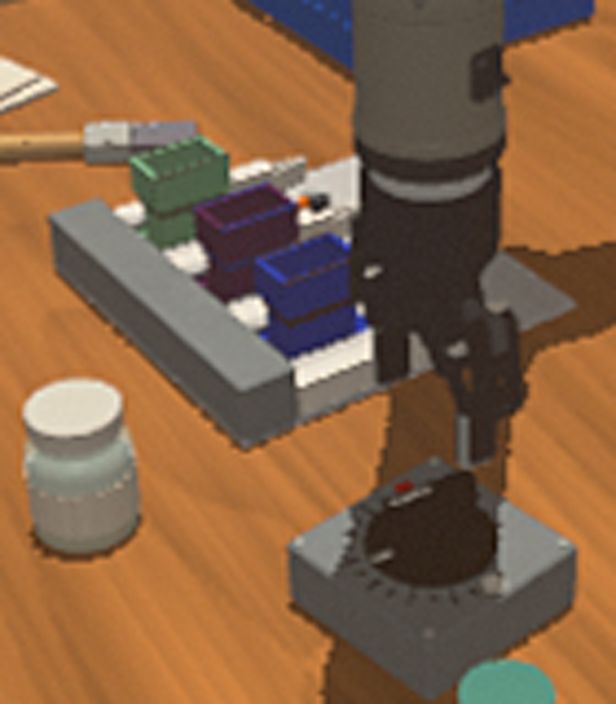

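```bash
python3 -m jog '[[[0,3,0],0,-1],[[0,6,0],0,-1],[[0,6,0],0,-1],[[0,6,0],0,1],[[0,6,0],0,1],[[0,6,0],0,1],[[0,6,0],0,1],[[0,6,0],0,1]]' 40;python3 go.py .6393 .1812 .235 -.22; python3 -m jog '[[[0,0,0],0.17,1],[[0,0,0],0.34,1],[[0,0,0],0.51,1],[[0,0,0],0.68,1],[[0,0,0],0.85,1],[[0,0,0],1.02,1],[[0,0,0],1.19,1],[[0,0,0],1.36,1],[[0,0,0],1.53,1],[[0,0,0],1.7,1]]'; python3 go.py .6393 .1812 .235 -.22
```

```text
clock: 47.45
tcp_pos: [0.6388, 0.1813, 0.2359]
orientation: [-1.571, -0.01, 0.009]
contact_force: [-0.1, -1.1, 4.2]
grip_width: 0.013
t 47.45 tcp [0.6388 0.1813 0.2359] F [-0.1 -1.1  4.2] w 0.013
axes x,y,z [1.    0.012 0.001] [ 0.001  0.    -1.   ] [-0.012  1.     0.   ]
q [ 0.28  0.88 -1.    1.66  0.83  1.08  0.61]
a0 1.583 shift cm [ 0.05  0.09 -0.01] twist 1.803
clock: 48.7
tcp_pos: [0.6396, 0.182, 0.2359]
orientation: [-1.145, 1.297, -1.298]
contact_force: [3.3, 2.6, -1.8]
grip_width: 0.013
t 48.7 tcp [0.6396 0.182  0.2359] F [ 3.3  2.6 -1.8] w 0.013
axes x,y,z [-0.122 -0.993 -0.003] [ 0.003  0.002 -1.   ] [ 0.993 -0.122  0.003]
q [ 0.08  0.74 -0.66  1.67  0.54  0.92 -0.91]
a0 -0.122 shift cm [ 0.08  0.09 -0.02] twist 0.098
```

```bash
python3 -m jog '[[[0,0,0],0.05,1],[[0,0,0],0.1,1],[[0,0,0],0.1,1],[[0,0,0],0.1,1]]';python3 go.py .6393 .1812 .235 -.22;  python3 -m jog '[[[0,0,0],0,0],[[0,0,0],0,-1],[[0,0,0],0,-1],[[0,-4,0],0,-1],[[0,-9,0],0,-1],[[0,-14,0],0,-1],[[4,-16,-4],0,-1],[[9,-16,-9],0,-1],[[14,-16,-14],0,-1],[[18,-16,-18],0,-1]]';python3 -m jog '[[[0,0,0],0,-1],[[0,0,0],0,-1]]'; python3 -c "
from fit import *
f=grab('scene'); crop(f,220,140,360,300,4.4,'d2.png');f=grab('top'); crop(f,130,130,440,290,2.5,'d2t.png');crop(f,210,135,275,195,12,'d2d.png')"
```

```text
clock: 49.2
tcp_pos: [0.6396, 0.1819, 0.2358]
orientation: [-1.095, 1.365, -1.366]
contact_force: [5.3, 2.9, -0.8]
grip_width: 0.0134
t 49.2 tcp [0.6396 0.1819 0.2358] F [ 5.3  2.9 -0.8] w 0.0134
axes x,y,z [-0.214 -0.977 -0.003] [ 0.003  0.002 -1.   ] [ 0.977 -0.214  0.003]
q [ 0.07  0.73 -0.64  1.67  0.53  0.91 -0.99]
a0 -0.216 shift cm [ 0.08  0.08 -0.02] twist 0.004
clock: 50.45
tcp_pos: [0.4311, 0.0488, 0.3949]
orientation: [-1.099, 1.367, -1.368]
contact_force: [-0.2, -1.5, 0.7]
grip_width: 0.0853
clock: 50.7
tcp_pos: [0.4333, 0.0499, 0.3957]
orientation: [-1.097, 1.366, -1.368]
contact_force: [1.1, 0.8, 0.2]
grip_width: 0.0852
```

View pics/d2.png

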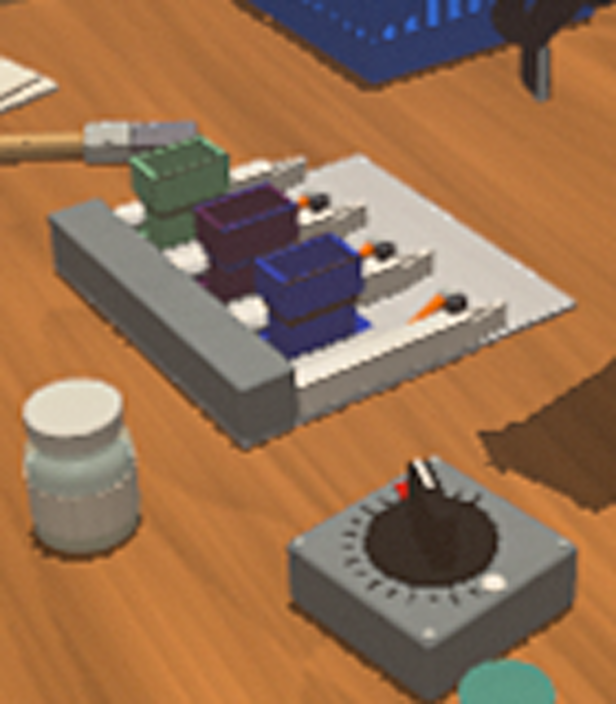

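View pics/d2d.png

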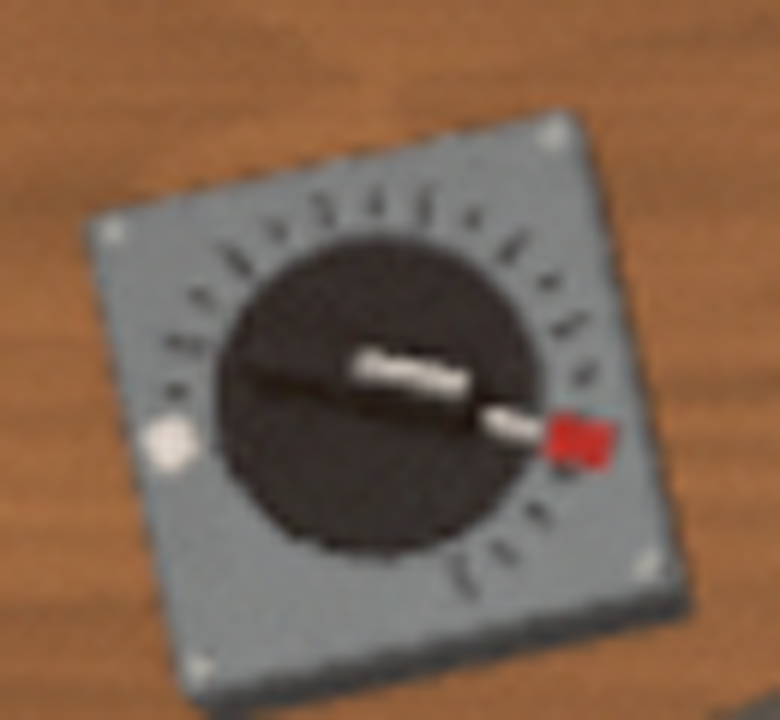

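View pics/d2t.png

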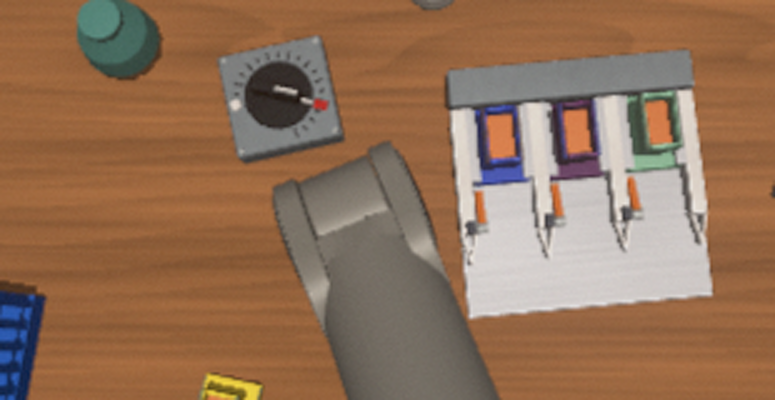

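The white pointer tip touches the middle of the red block (angles about 11.5° against 12.5°). All three pots are home behind lowered catches and the gripper is clear, so I'm handing in.

```bash
python3 -c "
from bench import *
hand_in()
o=get_obs(); print(o['clock'],o['contact_force'])"
```

```text
the job is handed in; nothing more can be done
the job is handed in; nothing more can be done
```

I turned the dial back to off, against its stop. Then I slid the celadon pot into lane 1, the plum into lane 2 and the blue into lane 3, each until its catch dropped behind it. Last I turned the dial clockwise to the red mark, regripping once, and handed in at about 51 s.

- **Pots:** in the last pictures all three stand upright at the stops with their saucers past the lowered orange catches. I judged this by eye and did not measure their final distance from the home points.
- **Dial:** the pointer tip sits within about 1° of the centre of the red mark.
- **Bystanders:** nothing was touched on the way. The jar, the brush and the part of the vase in view look unmoved, judged by eye only.
- **What disagreed:** the scene camera was about 2 px off vertically, up to 11 mm in rack position, from the top camera. I relied on the top camera, and the robot's own grip position on the dial agreed with it to about 2 mm. The pots went in with little side force.
- **Not checked:** `hand_in()` reports no verdict and the state could not be read afterwards.

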